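# Clamp set-up: pack the heel, bridge with the strap, drop on the nut

### The job

Set up the strap clamp on the small T-slot plate so the white arched fixture block can be drilled: stand the block upright over the slot, square and close against the end stop, and on the other side of the stud build the heel packing over the slot from the two steel packing blocks that together equal its height, the thicker one underneath. Then lay the slotted strap over the stud so that it bridges both and lies level, its rounded nose on the white block, and last slip the knurled nut over the stud down onto the strap. Leave the packing block that is not needed, the torch and the drill chuck where they lie.

Things in the scene. Friction and masses are not known exactly. Their poses are not given: they have to be found in the camera images.
- plate: Fixed steel T-slot plate, 90 (x) by 180 (y) by 30 mm high. Origin: centre of the underside, z up. A 12 mm slot runs along y in the middle. End stop: dark bar 54 mm wide, 12 mm high, across the +y end, its inner face at y = +77 mm. The white block goes over the slot between stud and stop (centre near y = +45), the heel packing beyond the stud (centre near y = -50).
- stud_tip (a point): Top of the threaded stud, on its axis. The stud, 10 mm thick with a slightly tapered tip, stands upright in the slot at the middle of the plate (x = 0, y = 0) and rises 84 mm above the plate's top face, 114 mm above the table.
- work: The white plastic fixture block: 50 mm (its x) by 56 mm (its y) by 50 mm high, flat top, with a 12 mm wide, 14 mm high arched notch through the foot along its x axis. It stands upright on the table. Origin: centre of the underside; z up. About 0.12 kg. Can be gripped across either side.
- thick_block: Thickest packing block: bright ground steel, 46 mm (its x) by 56 mm (its y) by 35 mm high, lying flat, with a 12 mm vertical hole in the middle. Origin: centre of the underside; z up. About 0.5 kg.
- thin_block: Thinnest packing block: bright ground steel, 46 mm (its x) by 34 mm (its y) by 15 mm high, lying flat, with a 12 mm vertical hole in the middle. Origin: centre of the underside; z up. About 0.16 kg.
- spare_block: Middle packing block: bright ground steel, square, 46 mm by 46 mm by 25 mm high, lying flat, with a 12 mm vertical hole in the middle. Origin: centre of the underside; z up. It is not needed and stays where it lies.
- strap: Slotted clamp strap of dark steel, 130 mm long (its y) by 32 mm wide (its x) by 14 mm thick, lying flat. A slot 15 mm wide and 62 mm long goes through it, centred on the origin and running along y. The nose is the rounded end at +y; the other end is square. Origin: centre of the underside; z up. About 0.3 kg; grip it across its 32 mm width at the middle.
- slip_nut: Knurled slip nut of bright steel: a plain round ring 36 mm across and 22 mm high, standing on its end, with a smooth through bore of 14 mm that slides freely over the 10 mm stud (no turning). Origin: centre of the underside on the axis; z up. About 0.12 kg.
- torch: Bystander: small black torch, 104 x 25 x 27 mm, lying behind the plate. Origin: centre of the underside. To be left alone.
- drill_chuck: Bystander: small pale drill chuck, 52 x 21 x 21 mm, lying on its side on the sheet of paper at the right. Origin: centre of the underside. To be left alone.
Things that resemble listed ones, but are neither listed nor needed, are in the scene too. Leave any blue look-alike of the thin_block alone.

How it is judged:
By the outcome, as a careful person would: the job done as asked, in the order asked, and still so for the second after the job is handed in, with the robot touching nothing.
It also fails if it takes over 131 s, if anything falls off the work surface, if the arm or the gripper's body presses on something with over 40 N, if the wrist force passes 120 N, or if a joint passes its speed limit or range.

### The arm

A 6-joint arm with a two-finger parallel gripper is mounted at the origin on a cart in front of the work surface, level with it; the furniture and walls round the work are solid. World frame = base frame: x ahead of the robot, y to its left, z up, the work surface at z = 0. Lengths are in m, angles in rad, forces in N, time in s.
With the tool pointing down it reaches from about 0.35 to 0.975 m from the base axis. Payload 4.9 kg.
Tool frame: the origin (TCP) lies at the very end of the fingers, on their centre line; the grasp point (between the pads) lies 19 mm behind it; z points along the fingers, y is the line along which they close (so a half turn about z gives the same grasp; the last joint's range is limited). The gripper opens to 85 mm and grips with 20 to 120 N. Pads are 22 mm wide; open, the fingers measure 114 mm over their backs; the gripper's body (76 mm by 85 mm) begins 54 mm behind the grasp point. The pads swing forward as they close: fully open they stand 13 mm farther back than shut.
Start: joints at [-1.369, 0.053, 1.613, -0, 1.476, -0.119], TCP at [0.197, -0.593, 0.231] pointing down, gripper open.
Joint ranges: [-3.01, 3.01], [-1.01, 2.22], [0.06, 2.58], [-1.02, 4.17], [0.09, 2.62], [-3.14, 3.14]. Speed limits (rad/s): [2.57, 2.57, 3.14, 3.14, 3.14, 3.14].

### API

Orientations are given as a rotation vector (axis times angle).
In Python, from station import get_obs, optics, ctrl gives the robot as it stands.
- The arm moves only by the shell command python3 -m pendant 'ROWS' [FORCE]. ROWS is JSON, a list of rows, each a list of 3 entries, a list of its own where there are three numbers: the shift along the tool's x, y, z in mm, then the turn, a rotation vector about the tool's x, y, z in rad, then the opening, from 0 (shut) to 1 (fully open). A call has 1 to 12 rows; each row shifts and turns the commanded pose from where the row before left it, along the tool's axes as they then stand; what a row does not reach is not made up. A row lasts 1/12 s, in which the tool goes at most 41.7 mm and 7.16 degrees, less where a joint would pass 70% of its speed; a pose out of reach is approached as far as the arm can. A call is refused whole if a number of a shift passes 41.7 or a number of a turn 0.125, either way. A call with a gripper value outside its range is refused whole. The fingers move at their own pace and stop on an object; FORCE is the grip in N (left out, the last holds). Time passes only in rows, so rows that do not move let the fingers close. It gives the time, the measured TCP pose, the force, the opening and the grip force at its end, in the units of the state.
- get_obs(): the state, without advancing time (a new reading comes with each control period).
- optics.get_image(name): name is "scene" or "side" or "wrist"; returns the picture (400x640x3 uint8, red, green, blue); there is no depth.
- optics.camera_model(name): a dict with "fx", "fy", "cx", "cy" (pixels), "cam_to_world" (4x4, takes a point from camera to world coordinates). Camera axes: x right, y up, looking along -z (the intrinsics and any distortion apply to the point x, -y, -z); pixel columns grow to the right and rows downward; lengths in m; the calibration is good to about 2 mm. A picture is of the moment at which its call begins: read the wrist's pose just before it. camera_model takes no time and is no camera call; for the wrist camera it gives the pose at the moment of the call.
- ctrl.finish_job(): hands the job in; it is judged then, once.
The state is a dict: "t": time; "q": joint angles; "dq": joint speeds; "effort": joint torques, N m; "tool_pos": TCP position; "tool_rot": TCP orientation; "contact_force": force on the tool from outside, world axes, zero at the start; "wrist_torque": the same for the moment, N m; "opening": finger opening in m; "grip_force": force on a finger pad.
Only numpy, scipy, OpenCV 4.12 (cv2) and the standard library are available. Lean on these libraries where they do the work, as an engineer would, in place of code of your own. Each camera call takes 0.05 s, during which the arm holds its last target. There are 200 camera calls.

## Working session

There is one attempt and no reset: what is moved stays moved. The work goes in short steps, Python scripts to look and compute and a shell command to move; the robot and the scene stay as the last step left them, time stands still between calls to the robot, and variables do not carry over. Pictures are saved under pics/ and viewed, at most 14 in all, crops included, and the job is handed in when it is done.

```bash
mkdir -p pics; ls
python3 - <<'E'
from station import get_obs, optics, ctrl
import cv2, numpy as np
o=get_obs();print(o)
for n in ("scene","side","wrist"):
    m=optics.camera_model(n);print(n,{k:(np.round(v,4).tolist() if not isinstance(v,str) else v) for k,v in m.items()})
    cv2.imwrite(f"pics/{n}0.png",optics.get_image(n)[:,:,::-1])
E
```

```text
pics
{'t': 0.0, 'q': array([-1.36899305e+00,  5.33460257e-02,  1.61428479e+00,  3.17464357e-05,
        1.47600975e+00, -1.19027410e-01]), 'dq': array([-1.69115599e-03,  1.34298323e-03, -1.11619067e-03,  2.36914642e-03,
       -6.34743272e-05,  9.00091757e-04]), 'effort': array([ 2.27360106e-03, -3.93670034e+01, -3.70181751e+01,  8.58321209e-05,
        7.15511647e-03, -7.47270576e-06]), 'tool_pos': array([ 0.19696415, -0.59249869,  0.23007524]), 'tool_rot': array([-3.09923741e+00, -5.01469292e-01,  8.34506779e-05]), 'contact_force': array([ 0.15959619, -0.52964795, -0.46833563]), 'wrist_torque': array([-2.49390030e-05,  1.54543997e-02,  1.57192798e-02]), 'grip_force': 0.0, 'opening': 0.085721424050284}
scene {'fx': 481.525, 'fy': 481.525, 'cx': 316.4381, 'cy': 198.9149, 'cam_to_world': [[-0.6342, 0.486, -0.6013, -0.2849], [-0.7731, -0.3998, 0.4924, 0.708], [-0.0011, 0.7772, 0.6293, 0.9951], [0.0, 0.0, 0.0, 1.0]]}
side {'fx': 470.6458, 'fy': 470.6458, 'cx': 319.9471, 'cy': 197.9804, 'cam_to_world': [[-0.907, 0.2108, -0.3645, 0.091], [-0.4205, -0.4077, 0.8105, 1.0626], [0.0223, 0.8884, 0.4585, 0.6952], [0.0, 0.0, 0.0, 1.0]]}
wrist {'fx': 281.267, 'fy': 281.267, 'cx': 313.6142, 'cy': 195.8414, 'cam_to_world': [[0.3144, 0.9118, 0.2642, 0.2632], [-0.9493, 0.3028, 0.0846, -0.5704], [-0.0029, -0.2774, 0.9608, 0.3729], [0.0, 0.0, 0.0, 1.0]]}
```

View pics/scene0.png

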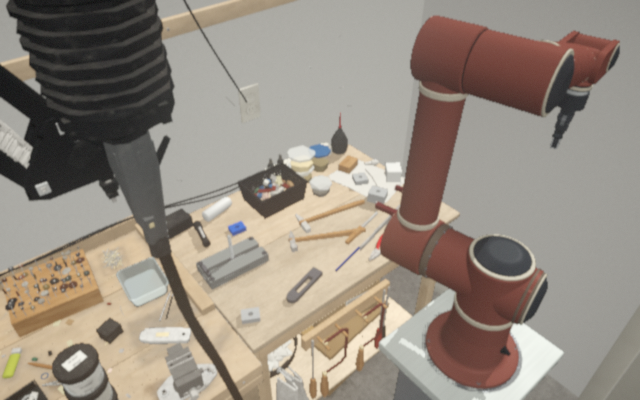

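View pics/side0.png

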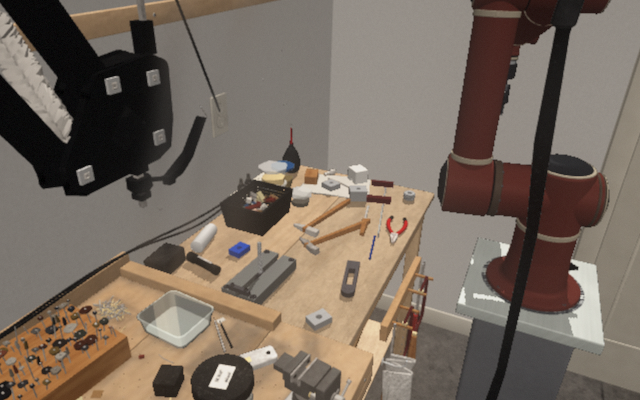

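Scene: plate (232,260) with stud (230,240), strap (304,285), one block (250,315), blocks at (377,193) and (360,178), white block (393,170). Side: the nut is at about (409,196). I'll compute coarse positions first.

```bash
cat > h.py <<'E'
from station import get_obs, optics, ctrl
import cv2, numpy as np
from scipy.spatial.transform import Rotation as R
def pix2w(m,uv,z):
    T=np.array(m["cam_to_world"]);uv=np.atleast_2d(uv).astype(float)
    z=np.broadcast_to(z,(len(uv),))
    d=np.c_[(uv[:,0]-m["cx"])/m["fx"],-(uv[:,1]-m["cy"])/m["fy"],-np.ones(len(uv))]@T[:3,:3].T
    return T[:3,3]+d*((z-T[2,3])/d[:,2])[:,None]
def w2pix(m,P):
    T=np.array(m["cam_to_world"]);p=(np.atleast_2d(P)-T[:3,3])@T[:3,:3]
    return np.c_[m["cx"]+m["fx"]*p[:,0]/-p[:,2],m["cy"]+m["fy"]*p[:,1]/p[:,2]]
def shot(n,name,crop=None,s=1):
    m=optics.camera_model(n);im=optics.get_image(n)
    import pickle;pickle.dump(m,open(f"pics/{name}.pkl","wb"));cv2.imwrite(f"pics/{name}_raw.png",im[:,:,::-1])
    if crop: im=im[crop[1]:crop[3],crop[0]:crop[2]]
    im=cv2.resize(im,None,fx=s,fy=s,interpolation=cv2.INTER_CUBIC)
    cv2.imwrite(f"pics/{name}.png",im[:,:,::-1]);return m
def load(name):
    import pickle;return pickle.load(open(f"pics/{name}.pkl","rb"))
def go(x,y,z,yaw):
    """total tool-frame shift (mm) and yaw turn about tool z for a tool-down pose; yaw = world angle of tool x axis"""
    o=get_obs();Rt=R.from_rotvec(o["tool_rot"])
    tgt=R.from_matrix(np.array([[np.cos(yaw),np.sin(yaw),0],[np.sin(yaw),-np.cos(yaw),0],[0,0,-1]]))
    d=Rt.inv().apply(np.array([x,y,z])-o["tool_pos"])*1000
    print("t",round(o["t"],2),"shift mm",d.round(1),"turn",(Rt.inv()*tgt).as_rotvec().round(4))
E
python3 - <<'E'
from h import *
m=optics.camera_model("scene");s=optics.camera_model("side")
for n,uv,z in [("plate",(232,260),.03),("torch?",(202,232),.02),("strap",(304,285),.014),("blk",(250,315),.02),("b1",(377,190),.03),("b2",(360,178),.02),("white",(393,167),.05),("blue",(237,228),.015)]: print(n,pix2w(m,uv,z).round(3))
for n,uv,z in [("plate",(260,276),.03),("strap",(350,278),.014),("blk",(318,317),.02),("b1",(358,187),.03),("b2",(331,183),.02),("white",(358,170),.05),("nut",(409,194),.022)]: print(n,pix2w(s,uv,z).round(3))
o=get_obs();print(R.from_rotvec(o["tool_rot"]).as_matrix().round(3))
E
```

```text
plate [[0.578 0.302 0.03 ]]
torch? [[0.742 0.306 0.02 ]]
strap [[0.393 0.196 0.014]]
blk [[0.398 0.363 0.02 ]]
b1 [[ 0.548 -0.229  0.03 ]]
b2 [[ 0.64  -0.241  0.02 ]]
white [[ 0.586 -0.341  0.05 ]]
blue [[0.696 0.214 0.015]]
plate [[0.577 0.309 0.03 ]]
strap [[0.394 0.202 0.014]]
blk [[0.402 0.365 0.02 ]]
b1 [[ 0.543 -0.241  0.03 ]]
b2 [[ 0.641 -0.247  0.02 ]]
white [[ 0.576 -0.325  0.05 ]]
nut [[ 0.384 -0.284  0.022]]
[[ 0.949  0.315 -0.   ]
 [ 0.315 -0.949  0.002]
 [ 0.    -0.002 -1.   ]]
```

View pics/wrist0.png

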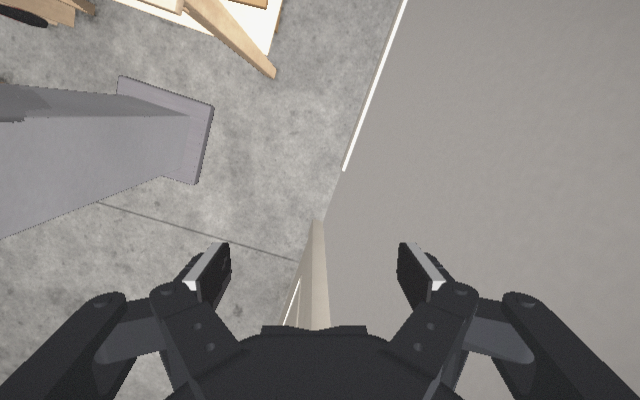

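The wrist view shows only the floor and cart with the fingers below row 240. Next I'll survey the right-hand side.

```bash
python3 -c "
from h import *
go(.42,-.29,.33,0)"
```

```text
t 0.15 shift mm [ 307.1 -217.   -99.3] turn [-1.600e-03  1.000e-04  3.208e-01]
```

```bash
python3 -m pendant '[[[30.7,-21.7,-10],[0,0,0],1],[[30.7,-21.7,-10],[0,0,0],1],[[30.7,-21.7,-10],[0,0,0],1],[[30.7,-21.7,-10],[0,0,0],1],[[30.7,-21.7,-10],[0,0,0],1],[[30.7,-21.7,-10],[0,0,0],1],[[30.7,-21.7,-10],[0,0,0],1],[[30.7,-21.7,-10],[0,0,0],1],[[30.7,-21.7,-10],[0,0,0],1],[[30.7,-21.7,-10],[0,0,0],1]]'; python3 -m pendant '[[[0,0,0],[0,0,0.107],1],[[0,0,0],[0,0,0.107],1],[[0,0,0],[0,0,0.107],1],[[0,0,0],[0,0,0],1],[[0,0,0],[0,0,0],1],[[0,0,0],[0,0,0],1]]'
python3 -c "
from h import *
go(.42,-.29,.33,0)
shot('wrist','w1')
go(.45,.25,.33,0)"
```

```text
t: 0.98
tool_pos: [0.4206, -0.2886, 0.3316]
tool_rot: [-3.101, -0.501, 0.0]
contact_force: [1.5, -0.5, -0.1]
opening: 0.0857
grip_force: 0.0
t: 1.48
tool_pos: [0.4198, -0.2904, 0.331]
tool_rot: [-3.141, -0.003, 0.001]
contact_force: [0.1, -0.6, 0.3]
opening: 0.0851
grip_force: 0.0
t 1.48 shift mm [ 0.2 -0.4  1. ] turn [-0.0003  0.0003  0.0018]
t 1.53 shift mm [  30.8 -540.5    1.2] turn [-0.0002  0.0002  0.0012]
```

View pics/w1.png

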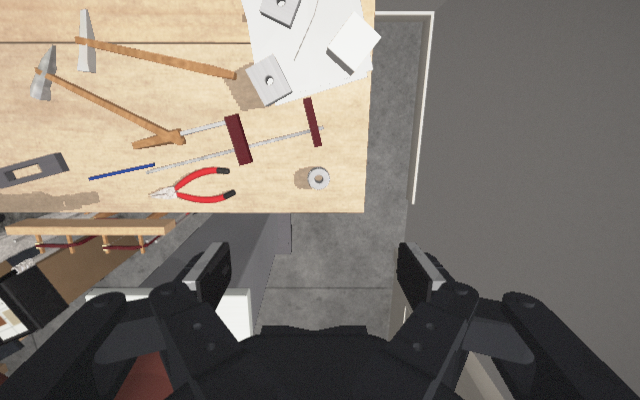

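Wrist: nut (319,178), thick-looking block (270,80), second block (279,8), white block (353,43). I'll move closer to get poses.

```bash
python3 -m pendant '[[[32,3,10],[0,0,0],1],[[32,3,10],[0,0,0],1],[[32,3,10],[0,0,0],1],[[0,0,0],[0,0,0],1],[[0,0,0],[0,0,0],1],[[0,0,0],[0,0,0],1]]'
python3 -c "
from h import *
shot('wrist','w2',(180,0,480,225),2.6)"
```

```text
t: 2.03
tool_pos: [0.5157, -0.2995, 0.3012]
tool_rot: [-3.141, -0.001, 0.001]
contact_force: [0.1, 0.3, 0.4]
opening: 0.0851
grip_force: 0.0
```

View pics/w2.png

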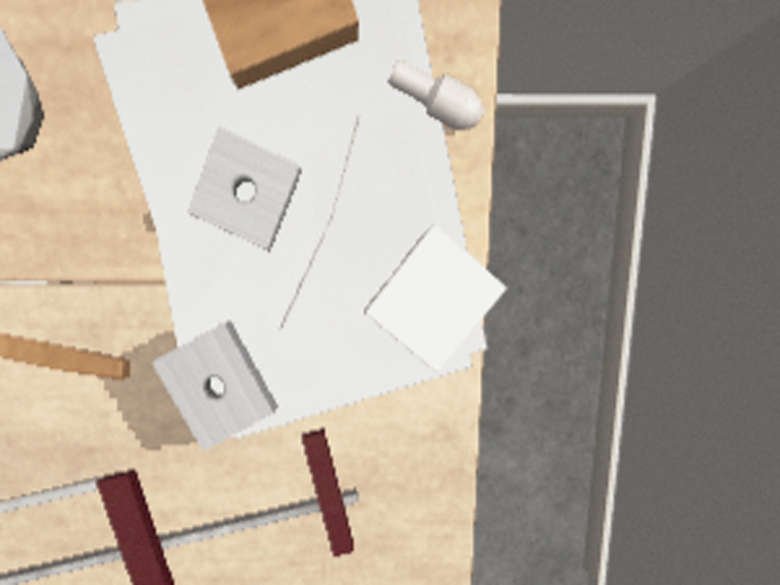

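Crop of the wrist view: white block top corners (435,226),(506,289),(437,370),(364,311). Thick block corners (230,320),(276,407),(205,449),(153,362), and spare corners (220,127),(301,169),(268,249),(189,211).

```bash
cat >> h.py <<'E'
def quad(name,c,z,off=(0,0),s=1):
    m=load(name);P=pix2w(m,(np.array(c,float)+.5)/s+np.array(off)-.5,z)[:,:2]
    ce=P.mean(0);e=np.roll(P,-1,0)-P;L=np.linalg.norm(e,axis=1)*1000;a=np.degrees(np.arctan2(e[:,1],e[:,0]))
    print(ce.round(4),"edges mm",L.round(1),"ang",a.round(1));return ce,P
E
python3 - <<'E'
from h import *
for n,c,z in [("white",[(435,226),(506,289),(437,370),(364,311)],.05),("thick",[(230,320),(276,407),(205,449),(153,362)],.035),("spare",[(220,127),(301,169),(268,249),(189,211)],.025)]:
    print(n);quad("w2",c,z,(180,0),2.6)
E
```

```text
white
[ 0.5845 -0.344 ] edges mm [48.3 53.5 49.3 54.5] ang [-129.   140.3   52.1  -40.7]
thick
[ 0.539  -0.2256] edges mm [52.7 47.5 55.1 48.8] ang [-153.4  120.2   28.   -62.8]
spare
[ 0.6406 -0.2441] edges mm [46.1 43.8 45.7 44.5] ang [-115.7  154.9   65.2  -24.6]
```

```bash
python3 -c "
from h import *
go(.5845,-.344,.12,np.radians(-39.2))"
```

```text
t 2.08 shift mm [ 68.9  44.2 182.1] turn [ 4.00e-04 -7.00e-04  6.84e-01]
```

```bash
python3 -m pendant '[[[23,14.7,20],[0,0,0],1],[[23,14.7,20],[0,0,0],1],[[23,14.7,20],[0,0,0],1],[[0,0,20],[0,0,0.114],1],[[0,0,20],[0,0,0.114],1],[[0,0,20],[0,0,0.114],1],[[0,0,20],[0,0,0.114],1],[[0,0,20],[0,0,0.114],1],[[0,0,20],[0,0,0.114],1],[[0,0,0],[0,0,0],1],[[0,0,0],[0,0,0],1],[[0,0,0],[0,0,0],1]]'
python3 -c "
from h import *
go(.5845,-.344,.018,np.radians(-39.2))
shot('wrist','w3',(140,80,540,380),2)"
```

```text
t: 3.08
tool_pos: [0.5854, -0.3443, 0.1237]
tool_rot: [2.96, -1.051, 0.005]
contact_force: [0.3, 0.0, -0.5]
opening: 0.085
grip_force: 0.0
t 3.08 shift mm [ -1.2   0.3 105.7] turn [-0.0001 -0.0032  0.0019]
```

View pics/w3.png

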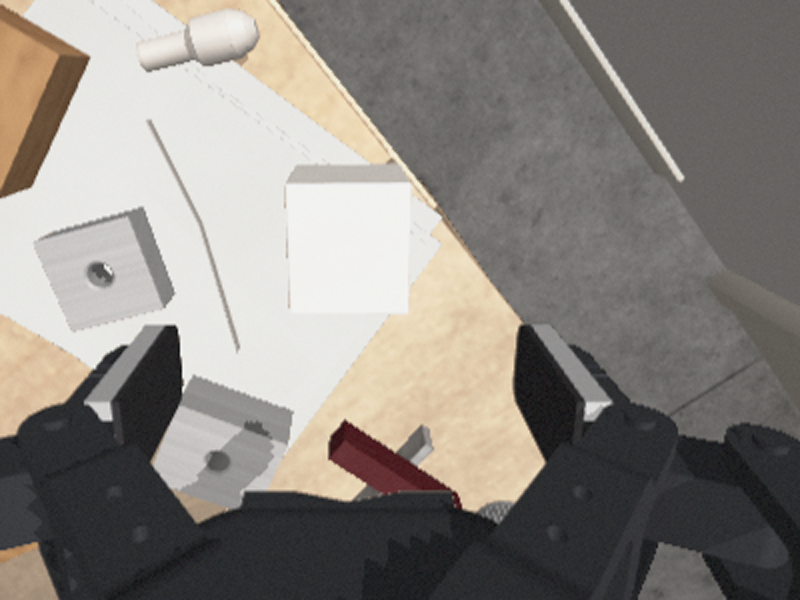

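The white block is aligned between the fingers, with top corners at (288,183),(410,182),(408,313),(290,312). I'll work out its pose.

```bash
python3 -c "
from h import *
c,_=quad('w3',[(288,183),(410,182),(408,313),(290,312)],.05,(140,80),2)
go(c[0],c[1],.018,np.radians(-39.2))"
```

```text
[ 0.585  -0.3448] edges mm [47.7 55.5 49.3 54.7] ang [-128.7  141.7   50.3  -39.9]
t 3.13 shift mm [ -0.9   0.8 106.2] turn [-0.0002 -0.0041  0.0015]
```

```bash
python3 -m pendant '[[[-0.5,0.5,26],[0,0,0],1],[[0,0,26],[0,0,0],1],[[0,0,26],[0,0,0],1],[[0,0,26],[0,0,0],1],[[0,0,0],[0,0,0],1],[[0,0,0],[0,0,0],1],[[0,0,0],[0,0,0],0],[[0,0,0],[0,0,0],0],[[0,0,0],[0,0,0],0],[[0,0,0],[0,0,0],0],[[0,0,0],[0,0,0],0],[[0,0,0],[0,0,0],0]]' 50
python3 -m pendant '[[[0,0,-10],[0,0,0],0],[[0,0,-40],[0,0,0],0],[[0,0,-40],[0,0,0],0],[[0,0,-40],[0,0,0],0],[[0,0,-40],[0,0,0],0],[[0,0,-40],[0,0,0],0],[[0,0,-40],[0,0,0],0],[[0,0,-40],[0,0,0],0],[[0,0,0],[0,0,0],0]]'
python3 -c "
from h import *
go(.43,.27,.31,np.radians(-39.2))"
```

```text
t: 4.13
tool_pos: [0.5861, -0.3448, 0.0206]
tool_rot: [2.958, -1.053, 0.008]
contact_force: [0.5, -0.7, 6.3]
opening: 0.0495
grip_force: 53.8
t: 4.88
tool_pos: [0.5867, -0.3454, 0.3205]
tool_rot: [2.954, -1.052, 0.027]
contact_force: [1.1, -0.4, 1.0]
opening: 0.0493
grip_force: 53.0
t 4.88 shift mm [-510.5 -377.9    1.6] turn [-0.0007 -0.0179  0.0001]
```

```bash
python3 -m pendant '[[[-32,-23.6,0],[0,0,0],0],[[-32,-23.6,0],[0,0,0],0],[[-32,-23.6,0],[0,0,0],0],[[-32,-23.6,0],[0,0,0],0],[[-32,-23.6,0],[0,0,0],0],[[-32,-23.6,0],[0,0,0],0],[[-32,-23.6,0],[0,0,0],0],[[-32,-23.6,0],[0,0,0],0],[[-32,-23.6,0],[0,0,0],0],[[-32,-23.6,0],[0,0,0],0],[[-32,-23.6,0],[0,0,0],0],[[-32,-23.6,0],[0,0,0],0]]'
python3 -m pendant '[[[-32,-23.6,0],[0,0,0],0],[[-32,-23.6,0],[0,0,0],0],[[-32,-23.6,0],[0,0,0],0],[[-32,-23.6,0],[0,0,0],0],[[0,0,0],[0,0,-0.114],0],[[0,0,0],[0,0,-0.114],0],[[0,0,0],[0,0,-0.114],0],[[0,0,0],[0,0,-0.114],0],[[0,0,0],[0,0,-0.114],0],[[0,0,0],[0,0,-0.114],0],[[0,0,0],[0,0,0],0],[[0,0,0],[0,0,0],0]]'
python3 -c "
from h import *
shot('wrist','w4',(140,0,540,300),2)"
```

```text
t: 5.88
tool_pos: [0.4644, 0.1202, 0.3077]
tool_rot: [-2.959, 1.054, -0.001]
contact_force: [0.5, 0.2, -1.0]
opening: 0.0494
grip_force: 52.9
t: 6.88
tool_pos: [0.4259, 0.2725, 0.3074]
tool_rot: [-3.142, 0.005, -0.0]
contact_force: [0.0, -0.1, -1.3]
opening: 0.0491
grip_force: 52.9
```

View pics/w4.png

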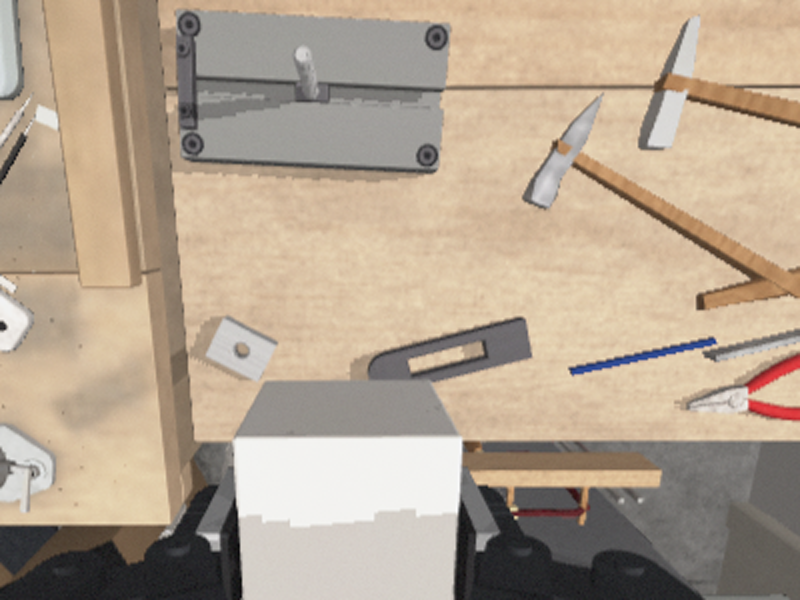

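Wrist: plate top at (178,12),(449,25),(438,168),(181,157) with the end stop at the left (+y world). Stud tip (302,50), stud base about (312,92). The strap's nose points left at (375,370) and its square end is at (530,335). Thin block at (242,349).

```bash
python3 -c "
from h import *
o=(140,0)
quad('w4',[(178,12),(449,25),(438,168),(181,157)],.03,o,2)
m=load('w4')
f=lambda u,z: print(pix2w(m,(np.array(u)+.5)/2+np.array(o)-.5,z).round(4))
f((302,50),.114);f((312,92),.03);f((242,349),.015);f([(527,320),(531,352),(370,365)],.014)
quad('w4',[(228,317),(277,344),(258,381),(206,351)],.015,o,2)
go(.50,.33,.20,0)
"
```

```text
[0.5842 0.2968] edges mm [176.8  87.3 178.7  87.8] ang [-92.6 177.6  87.5  -3.7]
[[0.587  0.2966 0.114 ]]
[[0.5847 0.2966 0.03  ]]
[[0.4056 0.3566 0.015 ]]
[[0.4275 0.1337 0.014 ]
 [0.4021 0.1284 0.014 ]
 [0.392  0.2556 0.014 ]]
[0.406  0.3563] edges mm [42.9 34.2 46.8 32.9] ang [-119.9  151.4   58.3  -35.4]
t 6.93 shift mm [ 73.9 -57.7 107.4] turn [-0.     -0.     -0.0029]
```

```bash
python3 -m pendant '[[[24,-13,27],[0,0,-0.01],0],[[24,-13,27],[0,0,-0.01],0],[[24,-13,27],[0,0,-0.01],0],[[0,0,27],[0,0,-0.01],0],[[0,0,0],[0,0,0],0],[[0,0,0],[0,0,0],0],[[0,0,0],[0,0,0],0]]'
python3 -c "
from h import *
shot('wrist','w5',(150,0,500,200),2.28)"
```

```text
t: 7.52
tool_pos: [0.4981, 0.3125, 0.2011]
tool_rot: [-3.14, -0.061, -0.003]
contact_force: [0.5, -0.0, 0.0]
opening: 0.0491
grip_force: 52.9
```

View pics/w5.png

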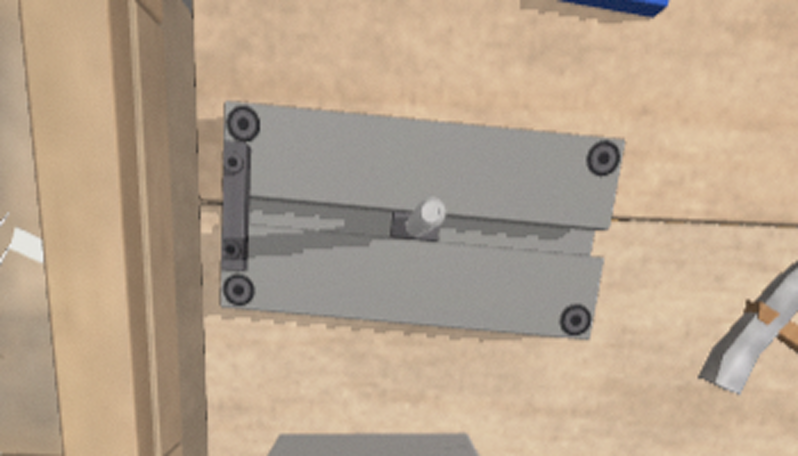

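Wrist crop: plate top corners (225,101),(624,139),(590,338),(221,306). Stop inner edge (250,143)-(246,270), stud tip (433,211). A wooden beam lies just beyond the stop.

```bash
python3 -c "
from h import *
o=(150,0);s=2.28
c,P=quad('w5',[(225,101),(624,139),(590,338),(221,306)],.03,o,s)
m=load('w5')
f=lambda u,z: pix2w(m,(np.array(u)+.5)/s+np.array(o)-.5,z)
print(P.round(4).tolist());print(f((433,211),.114).round(4),f([(250,143),(246,270)],.042).round(4), f([(203,200),(135,200)],.03).round(3))
"
```

```text
[0.5851 0.2969] edges mm [178.3  88.6 178.8  88.8] ang [-92.8 177.6  87.3  -2.7]
[[0.6338, 0.384], [0.6251, 0.2059], [0.5366, 0.2096], [0.545, 0.3882]]
[[0.5852 0.2963 0.114 ]] [[0.6153 0.371  0.042 ]
 [0.5623 0.3737 0.042 ]] [[0.592 0.395 0.03 ]
 [0.591 0.426 0.03 ]]
```

```bash
python3 -c "
from h import *
go(.5873,.3406,.17,np.radians(87.3))"
```

```text
t 7.57 shift mm [ 89.6 -24.3  32.6] turn [ 0.0015 -0.0042 -1.4847]
```

```bash
python3 -m pendant '[[[29.9,-8.1,5],[0,0,-0.12],0],[[0,0,0],[0,0,0],0]]' >/dev/null; python3 -c "
from h import *
go(.5873,.3406,.17,np.radians(87.3))"
```

```text
t 7.73 shift mm [59.2 -8.9 25.9] turn [ 0.0024 -0.0042 -1.3617]
```

```bash
python3 -m pendant '[[[29.6,-4.5,5],[0,0,0],0],[[29.6,-4.5,5],[0,0,0],0],[[0,0,0],[0,0,-0.124],0],[[0,0,0],[0,0,-0.124],0],[[0,0,0],[0,0,-0.124],0],[[0,0,0],[0,0,-0.124],0],[[0,0,0],[0,0,-0.124],0],[[0,0,0],[0,0,-0.124],0],[[0,0,0],[0,0,-0.124],0],[[0,0,0],[0,0,-0.124],0],[[0,0,0],[0,0,-0.124],0],[[0,0,0],[0,0,-0.124],0]]'
python3 -m pendant '[[[0,0,0],[0,0,-0.122],0],[[0,0,0],[0,0,0],0],[[0,0,0],[0,0,0],0],[[0,0,0],[0,0,0],0]]';python3 -c "
from h import *
go(.5873,.3406,.06,np.radians(87.3))
m=shot('wrist','w6')
# project stop & plate
"
```

```text
t: 8.73
tool_pos: [0.5851, 0.3403, 0.1878]
tool_rot: [2.397, 2.028, 0.007]
contact_force: [0.6, 0.4, -0.9]
opening: 0.0492
grip_force: 52.9
t: 9.07
tool_pos: [0.5847, 0.3401, 0.186]
tool_rot: [2.278, 2.162, 0.004]
contact_force: [0.3, 0.2, -0.8]
opening: 0.0494
grip_force: 52.9
t 9.07 shift mm [  0.5   2.3 126.1] turn [ 0.0022 -0.0011 -0.0049]
```

```bash
python3 -m pendant '[[[0.5,2.3,30],[0,0,-0.005],0],[[0,0,30],[0,0,0],0],[[0,0,30],[0,0,0],0],[[0,0,30],[0,0,0],0],[[0,0,7],[0,0,0],0],[[0,0,4],[0,0,0],0],[[0,0,0],[0,0,0],0],[[0,0,0],[0,0,0],0],[[0,0,0],[0,0,0],0]]';python3 -c "
from h import *
go(.5873,.3406,.052,np.radians(87.3))
shot('wrist','w6')
shot('side','s6',(180,200,340,320),5)
"
```

```text
t: 9.87
tool_pos: [0.5883, 0.3411, 0.056]
tool_rot: [2.269, 2.171, 0.006]
contact_force: [-0.1, 0.1, -0.4]
opening: 0.0491
grip_force: 52.8
t 9.87 shift mm [-0.5 -1.   4. ] turn [ 0.0039 -0.002   0.0028]
```

View pics/w6.png

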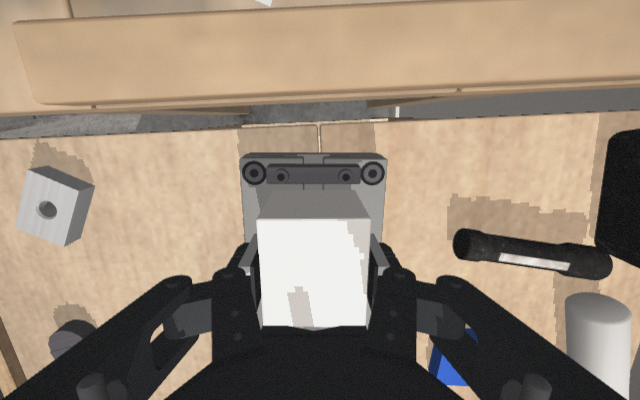

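The block is centred over the plate, with the stop just ahead of it at rows 165-185. I'll lower the last few mm and push gently towards the stop.

```bash
python3 -m pendant '[[[0,-0.6,1.5],[0,0,0.003],0],[[0,0,1],[0,0,0],0],[[0,0,0.8],[0,0,0],0],[[0,0,0],[0,0,0],0],[[0,0,0],[0,0,0],0]]'; python3 -m pendant '[[[1,0,0],[0,0,0],0],[[1,0,0],[0,0,0],0],[[0,0,0],[0,0,0],0],[[0,0,0],[0,0,0],0]]'; python3 -m pendant '[[[1,0,0],[0,0,0],0],[[0.5,0,0],[0,0,0],0],[[0,0,0],[0,0,0],0],[[0,0,0],[0,0,0],0]]'
```

```text
t: 10.38
tool_pos: [0.5862, 0.3404, 0.0506]
tool_rot: [2.273, 2.169, 0.0]
contact_force: [-2.2, -1.7, 4.3]
opening: 0.0495
grip_force: 53.3
t: 10.72
tool_pos: [0.5867, 0.3421, 0.0506]
tool_rot: [2.272, 2.168, 0.001]
contact_force: [-2.3, -2.1, 4.9]
opening: 0.0492
grip_force: 53.5
t: 11.05
tool_pos: [0.5869, 0.3435, 0.0506]
tool_rot: [2.272, 2.168, 0.001]
contact_force: [-1.1, -3.4, 5.0]
opening: 0.0494
grip_force: 53.4
```

```bash
python3 -m pendant '[[[0.7,0,0],[0,0,0],0],[[0,0,0],[0,0,0],0],[[0,0,0],[0,0,0],0]]'|sed -n '2p;4p'; python3 -m pendant '[[[0.7,0,0],[0,0,0],0],[[0,0,0],[0,0,0],0],[[0,0,0],[0,0,0],0]]' |sed -n '2p;4p'; python3 -m pendant '[[[0.7,0,0],[0,0,0],0],[[0,0,0],[0,0,0],0],[[0,0,0],[0,0,0],0]]' |sed -n '2p;4p'; python3 -m pendant '[[[0.7,0,0],[0,0,0],0],[[0,0,0],[0,0,0],0],[[0,0,0],[0,0,0],0]]' |sed -n '2p;4p'
```

```text
tool_pos: [0.587, 0.3442, 0.0507]
contact_force: [-0.7, -4.2, 5.7]
tool_pos: [0.5871, 0.3449, 0.0506]
contact_force: [-0.3, -3.6, 4.2]
tool_pos: [0.5871, 0.3456, 0.0506]
contact_force: [-0.8, -4.7, 5.5]
tool_pos: [0.5871, 0.346, 0.0506]
contact_force: [-0.9, -5.0, 6.3]
```

```bash
for i in 1; do python3 -m pendant '[[[0.8,0,0],[0,0,0],0],[[0,0,0],[0,0,0],0],[[0,0,0],[0,0,0],0]]'|sed -n '2p;4p'; python3 -m pendant '[[[0.8,0,0],[0,0,0],0],[[0,0,0],[0,0,0],0],[[0,0,0],[0,0,0],0]]' |sed -n '2p;4p'; done;  python3 -c "
from h import *
shot('wrist','w7',(200,120,440,300),3.3)"
```

```text
tool_pos: [0.5871, 0.3461, 0.0507]
contact_force: [-1.6, -7.2, 6.9]
tool_pos: [0.5871, 0.3462, 0.0507]
contact_force: [-2.0, -9.3, 8.4]
```

View pics/w7.png

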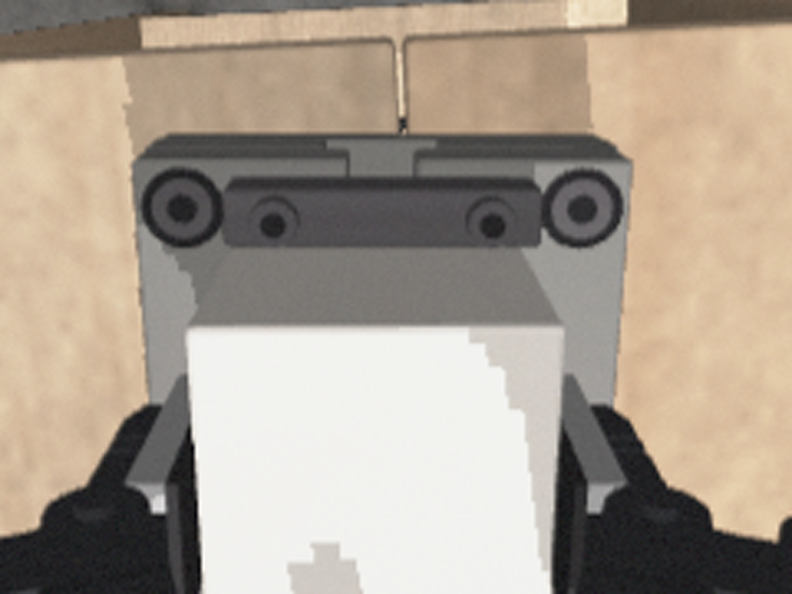

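The block's foot is flush with the stop's inner face at row 246, square and centred within about 1 mm. I'll release it and go to the thick block.

```bash
python3 -m pendant '[[[-1,0,0],[0,0,0],0],[[0,0,0],[0,0,0],1],[[0,0,0],[0,0,0],1],[[0,0,0],[0,0,0],1],[[0,0,0],[0,0,0],1],[[0,0,-20],[0,0,0],1],[[0,0,-40],[0,0,0],1],[[0,0,-40],[0,0,0],1],[[0,0,-40],[0,0,0],1],[[0,0,-40],[0,0,0],1],[[0,0,0],[0,0,0],1]]';  python3 -c "
from h import *
go(.538,-.2256,.21,np.radians(28.7))"
```

```text
t: 13.52
tool_pos: [0.5904, 0.3496, 0.242]
tool_rot: [2.268, 2.165, 0.027]
contact_force: [1.0, 1.0, 1.1]
opening: 0.0855
grip_force: 0.0
t 13.52 shift mm [-577.3  -26.1   26.8] turn [ 0.0099 -0.0157  1.0234]
```

```bash
python3 -m pendant '[[[-41.2,-1.9,2],[0,0,0],1],[[-41.2,-1.9,2],[0,0,0],1],[[-41.2,-1.9,2],[0,0,0],1],[[-41.2,-1.9,2],[0,0,0],1],[[-41.2,-1.9,2],[0,0,0],1],[[-41.2,-1.9,2],[0,0,0],1],[[-41.2,-1.9,2],[0,0,0],1],[[-41.2,-1.9,2],[0,0,0],1],[[-41.2,-1.9,2],[0,0,0],1],[[-41.2,-1.9,2],[0,0,0],1],[[-41.2,-1.9,2],[0,0,0],1],[[-41.2,-1.9,2],[0,0,0],1]]' >/dev/null; python3 -m pendant '[[[-41.2,-1.9,0],[0,0,0],1],[[-41.2,-1.9,0],[0,0,0],1],[[0,0,0],[0,0,0.1135],1],[[0,0,0],[0,0,0.1135],1],[[0,0,0],[0,0,0.1135],1],[[0,0,0],[0,0,0.1135],1],[[0,0,0],[0,0,0.1135],1],[[0,0,0],[0,0,0.1135],1],[[0,0,0],[0,0,0.1135],1],[[0,0,0],[0,0,0.1135],1],[[0,0,0],[0,0,0.1135],1],[[0,0,0],[0,0,0],1]]';  python3 -c "
from h import *
go(.538,-.2256,.12,np.radians(28.7))"
```

```text
t: 15.52
tool_pos: [0.5328, -0.2273, 0.2055]
tool_rot: [-3.043, -0.778, -0.0]
contact_force: [-0.2, 0.2, 0.1]
opening: 0.0853
grip_force: 0.0
t 15.52 shift mm [ 5.3  1.  85.5] turn [-0.0003 -0.0002 -0.    ]
```

```bash
python3 -m pendant '[[[5,1,30],[0,0,0],1],[[0,0,30],[0,0,0],1],[[0,0,0],[0,0,0],1],[[0,0,0],[0,0,0],1]]'
python3 - <<'E'
from h import *
m=load('w2');print("hole w2",pix2w(m,(np.array((215,386))+.5)/2.6+np.array((180,0))-.5,.035).round(4))
m=shot('wrist','w8');g=cv2.imread('pics/w8_raw.png',0)
u=w2pix(m,[.539,-.2256,.035])[0];print(u)
x,y=int(u[0]),int(u[1]);p=g[y-14:y+15,x-14:x+15]
for r in p[::2]: print(*[f"{v:3d}" for v in r[::2]])
E
```

```text
t: 15.85
tool_pos: [0.5362, -0.2251, 0.1438]
tool_rot: [-3.039, -0.783, 0.006]
contact_force: [0.3, 0.3, 0.2]
opening: 0.0856
grip_force: 0.0
hole w2 [[ 0.5387 -0.2249  0.035 ]]
[316.85797671 190.53606256]
186 182 182 184 186 184 187 183 178 184 184 184 187 187 188
185 183 182 180 187 185 187 182 180 183 185 184 187 188 190
185 183 184 181 187 186 187 183 180 183 184 185 189 191 191
185 185 191 182 185 188 188 182 178 183 185 185 187 190 187
183 186 186 181 187 172 154 155 166 185 183 186 186 189 189
185 183 182 180 207 221 222 222 202 140 182 185 186 189 188
183 181 186 164 151 221 222 222 165  88 179 187 187 192 186
184 183 184 152  85  91 158 156  81  74 146 185 186 190 189
185 184 187 156  86  88  91  90  83  76 160 187 185 191 186
183 184 185 176 106  88  89  90  83 111 173 186 188 192 187
182 185 184 184 169 120  93 105 118 158 182 186 187 190 187
185 184 185 182 185 170 166 154 171 184 183 185 188 191 187
185 184 185 183 188 188 189 182 182 185 184 187 187 192 186
185 185 186 185 186 186 188 184 180 185 185 184 188 192 186
187 184 185 185 188 186 190 181 183 187 184 188 187 193 185
```

```bash
python3 -c "
from h import *
m=load('w8');c=pix2w(m,(315.6,191),.035)[0];print(c)
go(c[0],c[1],.013,np.radians(28.7))"
```

```text
[ 0.53804745 -0.2247964   0.035     ]
t 15.9 shift mm [  1.1  -0.7 133.1] turn [-0.0007  0.0003  0.003 ]
```

```bash
python3 -m pendant '[[[1,-0.7,33],[0,0,0],1],[[0,0,33],[0,0,0],1],[[0,0,33],[0,0,0],1],[[0,0,30],[0,0,0],1],[[0,0,0],[0,0,0],1],[[0,0,0],[0,0,0],1],[[0,0,0],[0,0,0],0],[[0,0,0],[0,0,0],0],[[0,0,0],[0,0,0],0],[[0,0,0],[0,0,0],0],[[0,0,0],[0,0,0],0],[[0,0,0],[0,0,0],0]]' 90
python3 -c "
from h import *
shot('wrist','w9')"
python3 -m pendant '[[[0,0,-10],[0,0,0],0],[[0,0,-40],[0,0,0],0],[[0,0,-40],[0,0,0],0],[[0,0,-40],[0,0,0],0],[[0,0,-40],[0,0,0],0],[[0,0,-20],[0,0,0],0],[[0,0,0],[0,0,0],0]]'
python3 -c "
from h import *
go(.5852-.047*.051,.2966-.999*.051,.17,np.radians(87.3))"
```

```text
t: 16.9
tool_pos: [0.5401, -0.2258, 0.0204]
tool_rot: [3.041, 0.78, 0.005]
contact_force: [-1.6, 1.8, 7.1]
opening: 0.0436
grip_force: 94.9
t: 17.53
tool_pos: [0.5409, -0.2266, 0.2148]
tool_rot: [3.034, 0.779, 0.014]
contact_force: [0.8, 0.4, -4.1]
opening: 0.0438
grip_force: 94.5
t 17.53 shift mm [ 263.9 -394.2   42.3] turn [ 1.3100e-02 -3.0000e-04 -1.0212e+00]
```

```bash
python3 -m pendant '[[[22,-32.8,0],[0,0,0],0],[[22,-32.8,0],[0,0,0],0],[[22,-32.8,0],[0,0,0],0],[[22,-32.8,0],[0,0,0],0],[[22,-32.8,0],[0,0,0],0],[[22,-32.8,0],[0,0,0],0],[[22,-32.8,0],[0,0,0],0],[[22,-32.8,0],[0,0,0],0],[[22,-32.8,0],[0,0,0],0],[[22,-32.8,0],[0,0,0],0],[[22,-32.8,0],[0,0,0],0],[[22,-32.8,0],[0,0,0],0]]' >/dev/null; python3 -m pendant '[[[0,0,0],[0,0,-0.1135],0],[[0,0,0],[0,0,-0.1135],0],[[0,0,0],[0,0,-0.1135],0],[[0,0,0],[0,0,-0.1135],0],[[0,0,0],[0,0,-0.1135],0],[[0,0,0],[0,0,-0.1135],0],[[0,0,0],[0,0,-0.1135],0],[[0,0,0],[0,0,-0.1135],0],[[0,0,0],[0,0,-0.1135],0],[[0,0,0],[0,0,0],0],[[0,0,0],[0,0,0],0],[[0,0,0],[0,0,0],0]]';  python3 -c "
from h import *
go(.5836,.2469,.06,np.radians(87.3))
shot('wrist','w10',(170,100,450,310),2.8)"
```

```text
t: 19.53
tool_pos: [0.5792, 0.2468, 0.2052]
tool_rot: [-2.275, -2.165, 0.004]
contact_force: [0.1, -0.5, -4.2]
opening: 0.0434
grip_force: 94.8
t 19.53 shift mm [  0.5   4.8 145.2] turn [-0.0026  0.001  -0.0023]
```

View pics/w10.png

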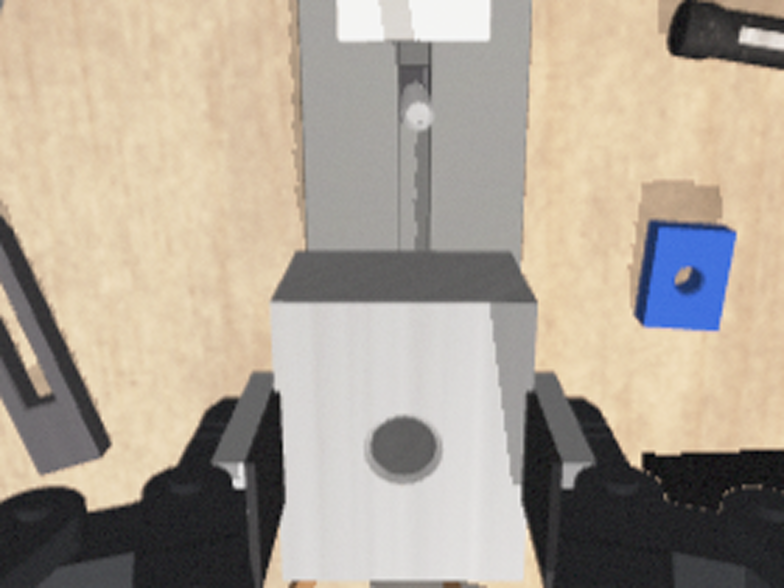

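Thick block is held square; stud tip at (419,115), block hole centre at (404,446), white block in place.

```bash
python3 -c "
from h import *
m=load('w10');f=lambda u,z: pix2w(m,(np.array(u)+.5)/2.8+np.array((170,100))-.5,z)
print('stud',f((419,114.5),.114),'hole',f((404,448),.2198))
print('white near edge',f([(337,41),(490,41)],.08))
print('slot',f([(399,245),(430,245)],.03), 'plate edge', f([(305,220),(524,220)],.03))
"
```

```text
stud [[0.58529576 0.29681594 0.114     ]] hole [[0.57862338 0.24683235 0.2198    ]]
white near edge [[0.56001355 0.31879719 0.08      ]
 [0.6099245  0.31628133 0.08      ]]
slot [[0.57561764 0.23637695 0.03      ]
 [0.58850797 0.2357381  0.03      ]] plate edge [[0.53741295 0.24893001 0.03      ]
 [0.62765676 0.2444475  0.03      ]]
```

```bash
python3 -m pendant '[[[0,4.5,35],[0,0,0],0],[[0,0,35],[0,0,0],0],[[0,0,35],[0,0,0],0],[[0,0,30],[0,0,0],0],[[0,0,10],[0,0,0],0],[[0,0,0],[0,0,0],0],[[0,0,0],[0,0,0],0],[[0,0,0],[0,0,0],0]]'; python3 -c "
from h import *
go(.5834,.2465,.0505,np.radians(87.3))"
```

```text
t: 20.25
tool_pos: [0.5867, 0.2475, 0.0652]
tool_rot: [2.272, 2.167, 0.007]
contact_force: [0.4, 0.2, -4.3]
opening: 0.0436
grip_force: 94.7
t 20.25 shift mm [-1.2 -3.3 14.6] turn [ 0.0049 -0.0017 -0.0002]
```

```bash
python3 -m pendant '[[[-1,-3,5],[0,0,0],0],[[0,0,4],[0,0,0],0],[[0,0,2],[0,0,0],0],[[0,0,0],[0,0,0],0],[[0,0,0],[0,0,0],0],[[0,0,0],[0,0,0],0]]'; python3 -c "
from h import *
go(.5834,.2465,.0505,np.radians(87.3))"
```

```text
t: 20.75
tool_pos: [0.5816, 0.246, 0.0512]
tool_rot: [2.273, 2.169, 0.0]
contact_force: [-1.0, 0.1, -4.0]
opening: 0.0436
grip_force: 94.9
t 20.75 shift mm [0.6 1.8 0.7] turn [ 0.0003 -0.0001  0.0001]
```

```bash
python3 -m pendant '[[[0.5,1.2,0],[0,0,0],0],[[0,0,0],[0,0,0],0],[[0,0,0],[0,0,0],0],[[0,0,0],[0,0,0],0]]'; python3 -m pendant '[[[0,0,1],[0,0,0],0],[[0,0,0],[0,0,0],0],[[0,0,0],[0,0,0],0],[[0,0,0],[0,0,0],0]]'
```

```text
t: 21.08
tool_pos: [0.5828, 0.2464, 0.0511]
tool_rot: [2.273, 2.169, 0.0]
contact_force: [0.2, -0.7, -4.1]
opening: 0.0435
grip_force: 94.9
t: 21.42
tool_pos: [0.5829, 0.2465, 0.0505]
tool_rot: [2.273, 2.168, 0.001]
contact_force: [-1.5, -0.4, -0.8]
opening: 0.0435
grip_force: 95.1
```

```bash
python3 -m pendant '[[[0,0,0.6],[0,0,0],0],[[0,0,0],[0,0,0],0],[[0,0,0],[0,0,0],1],[[0,0,0],[0,0,0],1],[[0,0,0],[0,0,0],1],[[0,0,0],[0,0,0],1],[[0,0,-15],[0,0,0],1],[[0,0,-40],[0,0,0],1],[[0,0,-40],[0,0,0],0.65],[[0,0,-40],[0,0,0],0.65],[[0,0,-10],[0,0,0],0.65],[[0,0,0],[0,0,0],0.65]]'; python3 -c "
from h import *
m=load('w4');print(pix2w(m,(np.array([(186,349),(172,272),(160,349)])+.5)/2+np.array((140,0))-.5,0).round(3))
go(.4056,.3566,.15,np.radians(59))"
```

```text
t: 22.42
tool_pos: [0.5859, 0.2474, 0.2022]
tool_rot: [2.269, 2.165, 0.017]
contact_force: [0.2, -0.6, 0.4]
opening: 0.0555
grip_force: 0.0
[[0.403 0.405 0.   ]
 [0.464 0.411 0.   ]
 [0.403 0.426 0.   ]]
t 22.42 shift mm [ 100.4 -185.8   50.4] turn [ 0.0102 -0.0067  0.4941]
```

```bash
python3 -m pendant '[[[16.7,-31,0],[0,0,0],0.65],[[16.7,-31,0],[0,0,0],0.65],[[16.7,-31,0],[0,0,0],0.65],[[16.7,-31,0],[0,0,0],0.65],[[16.7,-31,20],[0,0,0],0.65],[[16.7,-31,20],[0,0,0],0.65],[[0,0,10],[0,0,0.1235],0.65],[[0,0,0],[0,0,0.1235],0.65],[[0,0,0],[0,0,0.1235],0.65],[[0,0,0],[0,0,0.1235],0.65],[[0,0,0],[0,0,0],0.65],[[0,0,0],[0,0,0],0.65]]'; python3 -m pendant '[[[0,0,0],[0,0,0],0.65],[[0,0,0],[0,0,0],0.65],[[0,0,0],[0,0,0],0.65]]'
python3 - <<'E'
from h import *
go(.4056,.3566,.15,np.radians(59))
m=shot('wrist','w11');im=cv2.imread('pics/w11_raw.png');hsv=cv2.cvtColor(im,cv2.COLOR_BGR2HSV)
u=w2pix(m,[.4056,.3566,.015])[0];print(u)
x,y=map(int,u);ma=((hsv[...,1]<40)&(hsv[...,2]>90)).astype(np.uint8)
win=np.zeros_like(ma);win[max(0,y-55):y+55,x-55:x+55]=1;ma*=win
n,l,st,ce=cv2.connectedComponentsWithStats(ma)
k=1+np.argmax(st[1:,4]);print(st[k],ce[k])
cs,_=cv2.findContours((l==k).astype(np.uint8),cv2.RETR_CCOMP,cv2.CHAIN_APPROX_NONE)
c=max(cs,key=len);P=pix2w(m,c[:,0,:],.015)[:,:2]*1000
print(cv2.minAreaRect(P.astype(np.float32)))
cv2.imwrite('pics/w11z.png',cv2.resize(im[y-70:y+70,x-90:x+90],None,fx=3,fy=3))
E
```

```text
t: 23.42
tool_pos: [0.401, 0.3549, 0.1433]
tool_rot: [2.732, 1.551, -0.003]
contact_force: [-0.5, -0.5, 0.0]
opening: 0.0556
grip_force: 0.0
t: 23.67
tool_pos: [0.4016, 0.3551, 0.1443]
tool_rot: [2.734, 1.548, -0.0]
contact_force: [0.2, 0.4, -0.1]
opening: 0.0555
grip_force: 0.0
t 23.67 shift mm [ 3.3  2.7 -5.7] turn [-0.0001  0.0002  0.001 ]
[317.27691987 184.78457057]
[ 298  159   36   49 1567] [315.50606254 182.95149968]
((404.75457763671875, 358.5050964355469), (48.34574508666992, 34.46487045288086), 61.40988540649414)
```

```bash
python3 -c "
from h import *
go(.4048,.3582,.003,np.radians(61.4))"
```

```text
t 23.72 shift mm [  4.2   1.2 141.3] turn [-0.0001  0.0001 -0.0411]
```

```bash
python3 -m pendant '[[[4.2,1.2,35],[0,0,-0.041],0.65],[[0,0,35],[0,0,0],0.65],[[0,0,35],[0,0,0],0.65],[[0,0,25],[0,0,0],0.65],[[0,0,9],[0,0,0],0.65],[[0,0,0],[0,0,0],0.65],[[0,0,0],[0,0,0],0.65],[[0,0,0],[0,0,0],0.65],[[0,0,0],[0,0,0],0.65]]';python3 -c "
from h import *
go(.4048,.3582,.003,np.radians(61.4))"
```

```text
t: 24.47
tool_pos: [0.4066, 0.3594, 0.008]
tool_rot: [-2.702, -1.603, -0.007]
contact_force: [0.3, 1.0, 0.7]
opening: 0.0555
grip_force: 0.0
t 24.47 shift mm [-1.9 -1.   5. ] turn [ 0.0021 -0.004  -0.0007]
```

```bash
python3 -m pendant '[[[-0.8,-0.5,2],[0,0,0],0.65],[[0,0,0],[0,0,0],0.65],[[0,0,0],[0,0,0],0],[[0,0,0],[0,0,0],0],[[0,0,0],[0,0,0],0],[[0,0,0],[0,0,0],0],[[0,0,0],[0,0,0],0]]' 70;python3 -m pendant '[[[0,0,-10],[0,0,0],0],[[0,0,-40],[0,0,0],0],[[0,0,-40],[0,0,0],0],[[0,0,-40],[0,0,0],0],[[0,0,-40],[0,0,0],0],[[0,0,-30],[0,0,0],0],[[0,0,0],[0,0,0],0]]'; python3 -c "
from h import *
go(.5829,.2459,.2,np.radians(-2.7))"
```

```text
t: 25.05
tool_pos: [0.4045, 0.3581, 0.0042]
tool_rot: [2.702, 1.603, 0.002]
contact_force: [-0.9, -0.7, 6.0]
opening: 0.032
grip_force: 70.6
t: 25.63
tool_pos: [0.4071, 0.36, 0.2124]
tool_rot: [-2.701, -1.602, -0.022]
contact_force: [-0.3, 1.6, -0.6]
opening: 0.0321
grip_force: 70.3
t 25.63 shift mm [-16.1 208.9  13.5] turn [-0.0013 -0.0148  1.1181]
```

```bash
python3 -m pendant '[[[-2.7,34.8,0],[0,0,0],0],[[-2.7,34.8,0],[0,0,0],0],[[-2.7,34.8,0],[0,0,0],0],[[-2.7,34.8,0],[0,0,0],0],[[-2.7,34.8,0],[0,0,0],0],[[-2.7,34.8,0],[0,0,0],0],[[0,0,0],[0,0,0.1242],0],[[0,0,0],[0,0,0.1242],0],[[0,0,0],[0,0,0.1242],0],[[0,0,0],[0,0,0.1242],0],[[0,0,0],[0,0,0.1242],0],[[0,0,0],[0,0,0.1242],0]]' >/dev/null; python3 -m pendant '[[[0,0,0],[0,0,0.1242],0],[[0,0,0],[0,0,0.1242],0],[[0,0,0],[0,0,0.1242],0],[[0,0,0],[0,0,0],0],[[0,0,0],[0,0,0],0],[[0,0,0],[0,0,0],0],[[0,0,0],[0,0,0],0],[[0,0,0],[0,0,0],0]]'
python3 - <<'E'
from h import *
go(.5829,.2459,.1,np.radians(-2.7))
m=shot('wrist','w12')
im=cv2.imread('pics/w12_raw.png');m2=optics.camera_model('scene')
a=cv2.resize(im[60:310,180:450],None,fx=2.2,fy=2.2)
cv2.imwrite('pics/w12z.png',a)
E
```

```text
t: 27.3
tool_pos: [0.5794, 0.2434, 0.2032]
tool_rot: [3.141, -0.072, -0.0]
contact_force: [0.9, -0.5, -1.5]
opening: 0.0321
grip_force: 70.4
t 27.3 shift mm [  3.5  -2.6 103.2] turn [0.0001 0.0003 0.0013]
```

View pics/w12z.png

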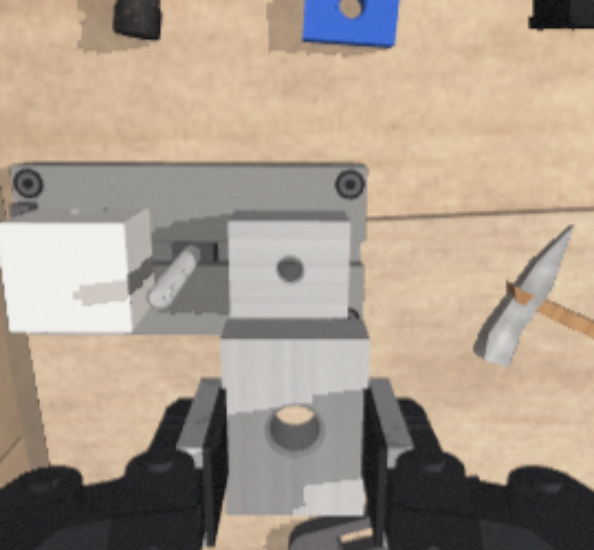

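Thin block held square, hole at (296,428). Thick block sits on the plate with its hole at (290,268), the stud to its left and the white block beyond.

```bash
python3 -c "
from h import *
m=load('w12');f=lambda u,z: pix2w(m,(np.array(u)+.5)/2.2+np.array((180,60))-.5,z)[0].round(4)
print('thick',f((290,268),.065),'held',f((296,427),.214))
quad('w12',[(229,219),(349,219),(347,317),(229,317)],.065,(180,60),2.2)
go(*f((290,268),.065)[:2],.085,np.radians(-2.7))"
```

```text
thick [0.5832 0.2458 0.065 ] held [0.5796 0.2434 0.214 ]
[0.5827 0.2466] edges mm [54.7 46.9 56.2 46.9] ang [-92.7 177.6  87.3  -4.4]
t 27.35 shift mm [  3.7  -2.5 118.3] turn [0.     0.0001 0.001 ]
```

```bash
python3 -m pendant '[[[3.6,-2.6,35],[0,0,0],0],[[0,0,35],[0,0,0],0],[[0,0,30],[0,0,0],0],[[0,0,15],[0,0,0],0],[[0,0,0],[0,0,0],0],[[0,0,0],[0,0,0],0],[[0,0,0],[0,0,0],0],[[0,0,0],[0,0,0],0],[[0,0,0],[0,0,0],0],[[0,0,0],[0,0,0],0]]';python3 -c "
from h import *
go(.583,.2459,.0692,np.radians(-2.7))"
```

```text
t: 28.18
tool_pos: [0.5843, 0.2462, 0.0904]
tool_rot: [-3.14, 0.074, -0.005]
contact_force: [0.2, -0.4, -1.1]
opening: 0.0319
grip_force: 70.4
t 28.18 shift mm [-1.3  0.3 21.2] turn [-0.001  -0.003   0.0001]
```

```bash
python3 -m pendant '[[[-1,0,10],[0,0,0],0],[[0,0,7],[0,0,0],0],[[0,0,2],[0,0,0],0],[[0,0,0],[0,0,0],0],[[0,0,0],[0,0,0],0],[[0,0,0],[0,0,0],0],[[0,0,0],[0,0,0],0]]';python3 -m pendant '[[[0,0,1],[0,0,0],0],[[0,0,0],[0,0,0],0],[[0,0,0],[0,0,0],0],[[0,0,0],[0,0,0],0]]';python3 -c "
from h import *
go(.583,.2459,.0692,np.radians(-2.7))"
```

```text
t: 28.77
tool_pos: [0.5817, 0.2458, 0.0693]
tool_rot: [3.14, -0.074, -0.002]
contact_force: [-3.5, -1.6, 4.4]
opening: 0.0318
grip_force: 71.0
t: 29.1
tool_pos: [0.5818, 0.2458, 0.0693]
tool_rot: [3.14, -0.074, -0.002]
contact_force: [-5.6, -2.0, 8.1]
opening: 0.032
grip_force: 71.5
t 29.1 shift mm [ 1.2 -0.1  0.1] turn [0.0005 0.0013 0.0002]
```

```bash
python3 -m pendant '[[[0.8,0,-1],[0,0,0],0],[[0,0,0],[0,0,0],0.62],[[0,0,0],[0,0,0],0.62],[[0,0,0],[0,0,0],0.62],[[0,0,0],[0,0,0],0.62],[[0,0,-20],[0,0,0],0.62],[[0,0,-40],[0,0,0],0.62],[[0,0,-40],[0,0,0],0.62],[[0,0,-30],[0,0,0],0.62],[[0,0,0],[0,0,0],0.62]]';python3 -c "
from h import *
go(.403,.194,.16,np.radians(96))"
```

```text
t: 29.93
tool_pos: [0.5872, 0.2472, 0.209]
tool_rot: [-3.136, 0.073, -0.022]
contact_force: [1.2, -0.5, 1.6]
opening: 0.0531
grip_force: 0.0
t 29.93 shift mm [-182.2   62.    46.1] turn [ 0.0087 -0.0147 -1.7223]
```

```bash
python3 -m pendant '[[[-36.4,12.4,0],[0,0,0],0.62],[[-36.4,12.4,0],[0,0,0],0.62],[[-36.4,12.4,10],[0,0,0],0.62],[[-36.4,12.4,15],[0,0,0],0.62],[[-36.4,12.4,15],[0,0,0],0.62],[[0,0,0],[0,0,-0.123],0.7],[[0,0,0],[0,0,-0.123],0.7],[[0,0,0],[0,0,-0.123],0.7],[[0,0,0],[0,0,-0.123],0.7],[[0,0,0],[0,0,-0.123],0.7],[[0,0,0],[0,0,-0.123],0.7],[[0,0,0],[0,0,-0.123],0.7]]'>/dev/null; python3 -m pendant '[[[0,0,0],[0,0,-0.123],0.7],[[0,0,0],[0,0,-0.123],0.7],[[0,0,0],[0,0,-0.123],0.7],[[0,0,0],[0,0,-0.123],0.7],[[0,0,0],[0,0,-0.123],0.7],[[0,0,0],[0,0,-0.123],0.7],[[0,0,0],[0,0,-0.123],0.7],[[0,0,0],[0,0,0],0.7],[[0,0,0],[0,0,0],0.7],[[0,0,0],[0,0,0],0.7],[[0,0,0],[0,0,0],0.7],[[0,0,0],[0,0,0],0.7]]'
python3 - <<'E'
from h import *
go(.403,.194,.16,np.radians(96))
m=shot('wrist','w13',(170,40,470,265),2.6)
im=cv2.imread('pics/w13_raw.png');hsv=cv2.cvtColor(im,cv2.COLOR_BGR2HSV)
ma=((hsv[...,1]<60)&(hsv[...,2]>60)&(hsv[...,2]<125)).astype(np.uint8)
n,l,st,ce=cv2.connectedComponentsWithStats(ma)
for k in np.argsort(-st[1:,4])[:6]+1:
    cs,_=cv2.findContours((l==k).astype(np.uint8),cv2.RETR_EXTERNAL,cv2.CHAIN_APPROX_NONE)
    print(st[k],cv2.minAreaRect((pix2w(m,cs[0][:,0,:],.014)[:,:2]*1000).astype(np.float32)))
E
```

```text
t: 31.93
tool_pos: [0.3983, 0.1925, 0.1594]
tool_rot: [2.104, 2.333, 0.0]
contact_force: [-0.1, 0.0, -0.4]
opening: 0.0596
grip_force: 0.0
t 31.93 shift mm [ 1.   4.8 -0.6] turn [ 0.0001 -0.     -0.0017]
[    0     0   230   320 43384] ((181.81011962890625, 171.66232299804688), (350.7878112792969, 220.3746795654297), 82.93741607666016)
[ 478    0  110  193 8739] ((598.8244018554688, 294.53033447265625), (179.53436279296875, 82.44161987304688), 87.82715606689453)
[ 139  302   67   98 3161] ((249.20901489257812, -49.85467529296875), (175.7369384765625, 70.25850677490234), 76.06156921386719)
[ 442    0   68  186 3124] ((541.6136474609375, 292.1528625488281), (32.33233642578125, 170.05487060546875), 3.2007062435150146)
[ 291  120   45  121 2652] ((396.9605407714844, 194.0697021484375), (30.944541931152344, 128.7299041748047), 14.567402839660645)
[ 228  101   20  134 1655] ((316.2629089355469, 197.07168579101562), (140.60147094726562, 16.64938735961914), 89.84878540039062)
```

View pics/w13.png

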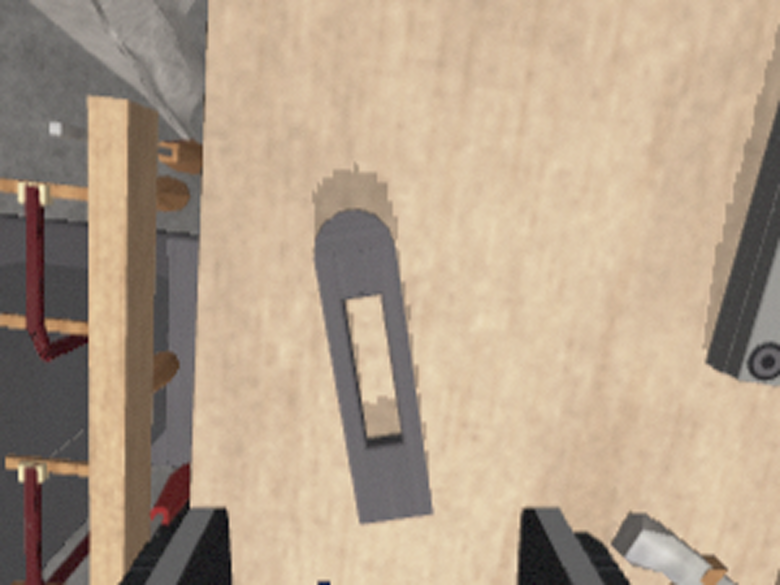

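Strap clearly seen: nose up at (352,215), square end (395,518), slot centred at (373,370).

```bash
python3 -c "
from h import *
go(.397,.1941,.003,np.radians(104.6))"
```

```text
t 31.98 shift mm [  1.7  -1.1 156.4] turn [ 0.     -0.     -0.1515]
```

```bash
python3 -m pendant '[[[1.7,-1.1,38],[0,0,0],0.7],[[0,0,38],[0,0,-0.076],0.7],[[0,0,38],[0,0,-0.076],0.7],[[0,0,30],[0,0,0],0.7],[[0,0,8],[0,0,0],0.7],[[0,0,0],[0,0,0],0.7],[[0,0,0],[0,0,0],0.7],[[0,0,0],[0,0,0],0.7],[[0,0,0],[0,0,0],0.7],[[0,0,0],[0,0,0],0.7]]';python3 -c "
from h import *
go(.397,.1941,.003,np.radians(104.6))"
```

```text
t: 32.82
tool_pos: [0.3987, 0.1946, 0.0095]
tool_rot: [1.918, 2.485, 0.005]
contact_force: [0.2, 0.1, 0.1]
opening: 0.0596
grip_force: 0.0
t 32.82 shift mm [-0.1 -1.8  6.5] turn [ 0.0041 -0.0001  0.0013]
```

```bash
python3 -m pendant '[[[0,-0.5,3],[0,0,0],0.7],[[0,0,0],[0,0,0],0.7],[[0,0,0],[0,0,0],0.7],[[0,0,0],[0,0,0],0],[[0,0,0],[0,0,0],0],[[0,0,0],[0,0,0],0],[[0,0,0],[0,0,0],0],[[0,0,0],[0,0,0],0],[[0,0,0],[0,0,0],0]]' 90;python3 -m pendant '[[[0,0,-10],[0,0,0],0],[[0,0,-40],[0,0,0],0],[[0,0,-40],[0,0,0],0],[[0,0,-40],[0,0,0],0],[[0,0,-40],[0,0,0],0],[[0,0,-30],[0,0,0],0],[[0,0,0],[0,0,0],0],[[0,0,0],[0,0,0],0]]'; python3 -c "
from h import *
go(.5853,.2968,.2,np.radians(87.3))"
```

```text
t: 33.57
tool_pos: [0.3969, 0.1941, 0.0051]
tool_rot: [1.919, 2.487, 0.001]
contact_force: [-1.9, -1.2, 5.9]
opening: 0.0292
grip_force: 89.8
t: 34.23
tool_pos: [0.3973, 0.1942, 0.2064]
tool_rot: [1.918, 2.485, 0.005]
contact_force: [-0.1, 0.2, -3.1]
opening: 0.0288
grip_force: 90.3
t 34.23 shift mm [ 51.6 207.9   7.2] turn [ 0.004  -0.0007  0.3034]
```

```bash
python3 -m pendant '[[[8.6,34.6,0],[0,0,0],0],[[8.6,34.6,0],[0,0,0],0],[[8.6,34.6,0],[0,0,0],0],[[8.6,34.6,0],[0,0,0],0],[[8.6,34.6,0],[0,0,0],0],[[8.6,34.6,0],[0,0,0],0],[[0,0,0],[0,0,0.101],0],[[0,0,0],[0,0,0.101],0],[[0,0,0],[0,0,0.101],0],[[0,0,0],[0,0,0],0],[[0,0,0],[0,0,0],0],[[0,0,0],[0,0,0],0]]'>/dev/null; python3 -m pendant '[[[0,0,30],[0,0,0],0],[[0,0,20],[0,0,0],0],[[0,0,10],[0,0,0],0],[[0,0,0],[0,0,0],0],[[0,0,0],[0,0,0],0],[[0,0,0],[0,0,0],0],[[0,0,0],[0,0,0],0],[[0,0,0],[0,0,0],0]]';python3 -c "
from h import *
go(.5853,.2968,.13,np.radians(87.3))"
```

```text
t: 35.9
tool_pos: [0.5853, 0.2968, 0.1464]
tool_rot: [2.272, 2.168, 0.005]
contact_force: [-0.7, 0.3, -3.5]
opening: 0.029
grip_force: 90.4
t 35.9 shift mm [-0.1 -0.  16.4] turn [ 0.0029 -0.0012  0.0005]
```

```bash
python3 -m pendant '[[[0,0,12],[0,0,0],0],[[0,0,0],[0,0,0],0],[[0,0,0],[0,0,0],0],[[0,0,0],[0,0,0],0],[[0,0,0],[0,0,0],0],[[0,0,0],[0,0,0],0]]';python3 - <<'E'
from h import *
go(.5853,.2968,.13,np.radians(87.3))
shot('wrist','w14',(215,130,415,330),3)
a=cv2.imread('pics/w14.png')
m=shot('side','s14');b=cv2.imread('pics/s14_raw.png')
b=cv2.resize(b[225:325,210:320],(200*1,182));print(a.shape)
c=np.zeros((600,800,3),np.uint8);c[:,:600]=a;c[:182,600:]=b
m2=shot('scene','c14');d=cv2.imread('pics/c14_raw.png');c[200:382,600:]=cv2.resize(d[215:315,180:290],(200,182))
cv2.imwrite('pics/mix.png',c)
E
```

```text
t: 36.4
tool_pos: [0.5844, 0.2965, 0.1326]
tool_rot: [2.273, 2.169, 0.001]
contact_force: [-0.0, 1.0, -2.8]
opening: 0.0287
grip_force: 90.5
t 36.4 shift mm [0.3 0.9 2.6] turn [ 0.0004 -0.0001  0.0003]
(600, 600, 3)
```

View pics/mix.png

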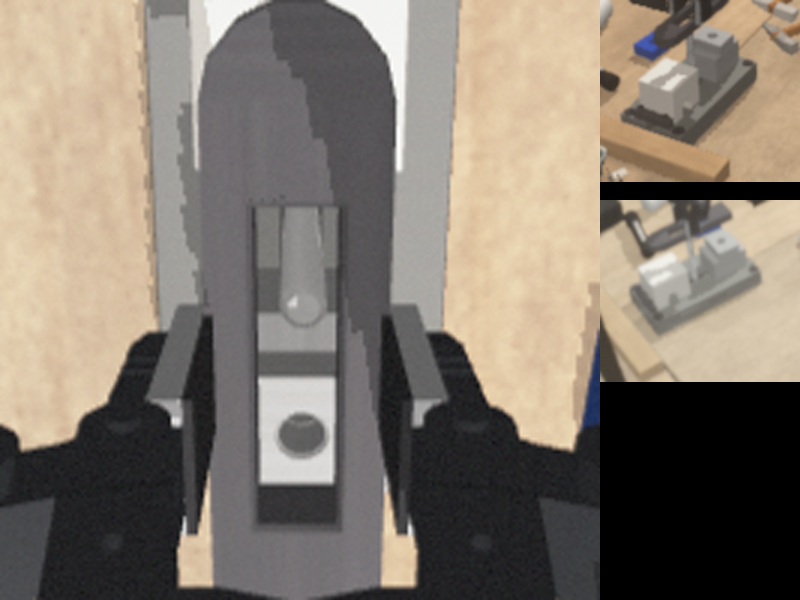

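Through the strap's slot I see the stud tip at (302,303) against the slot's centre line at col 297, about 1 mm off to tool +y. That matches the 0.9 mm I computed. Both packing blocks are stacked, with the thin one's hole at (302,436).

```bash
python3 -m pendant '[[[0,0.9,0],[0,0,0],0],[[0,0,0],[0,0,0],0],[[0,0,0],[0,0,0],0],[[0,0,10],[0,0,0],0],[[0,0,10],[0,0,0],0],[[0,0,10],[0,0,0],0],[[0,0,7],[0,0,0],0],[[0,0,0],[0,0,0],0],[[0,0,0],[0,0,0],0],[[0,0,0],[0,0,0],0],[[0,0,0],[0,0,0],0],[[0,0,0],[0,0,0],0]]';python3 -c "
from h import *
go(.5853,.2968,.085,np.radians(87.3))"
```

```text
t: 37.55
tool_pos: [0.5857, 0.2966, 0.0963]
tool_rot: [2.272, 2.168, 0.002]
contact_force: [-0.2, -0.2, -3.0]
opening: 0.0293
grip_force: 90.4
t 37.55 shift mm [ 0.1 -0.4 11.3] turn [ 0.0013 -0.0006  0.0003]
```

```bash
python3 -m pendant '[[[0,-0.3,6],[0,0,0],0],[[0,0,3],[0,0,0],0],[[0,0,0],[0,0,0],0],[[0,0,0],[0,0,0],0],[[0,0,0],[0,0,0],0],[[0,0,0],[0,0,0],0]]'; python3 -m pendant '[[[0,0,1.2],[0,0,0],0],[[0,0,0],[0,0,0],0],[[0,0,0],[0,0,0],0],[[0,0,0],[0,0,0],0]]'; python3 -c "
from h import *
go(.5853,.2968,.085,np.radians(87.3))"
```

```text
t: 38.05
tool_pos: [0.5849, 0.2965, 0.0864]
tool_rot: [-2.273, -2.169, -0.0]
contact_force: [-0.6, 0.7, -2.9]
opening: 0.0293
grip_force: 90.5
t: 38.38
tool_pos: [0.5849, 0.2964, 0.0852]
tool_rot: [-2.273, -2.169, 0.0]
contact_force: [-0.1, 0.4, -3.4]
opening: 0.029
grip_force: 90.5
t 38.38 shift mm [0.4 0.4 0.2] turn [-0.      0.      0.0003]
```

```bash
python3 -m pendant '[[[0,0.3,0.6],[0,0,0],0],[[0,0,0],[0,0,0],0],[[0,0,0],[0,0,0],0],[[0,0,0],[0,0,0],0]]'|sed -n '2p;4p'; python3 -m pendant '[[[0,0,0.6],[0,0,0],0],[[0,0,0],[0,0,0],0],[[0,0,0],[0,0,0],0],[[0,0,0],[0,0,0],0]]'|sed -n '2p;4p'
```

```text
tool_pos: [0.5851, 0.2965, 0.0852]
contact_force: [-2.9, -1.3, 2.5]
tool_pos: [0.5852, 0.2965, 0.0852]
contact_force: [-5.6, -1.6, 6.3]
```

```bash
python3 -m pendant '[[[0,0,-0.8],[0,0,0],0],[[0,0,0],[0,0,0],0.75],[[0,0,0],[0,0,0],0.75],[[0,0,0],[0,0,0],0.75],[[0,0,0],[0,0,0],0.75],[[0,0,-20],[0,0,0],0.75],[[0,0,-40],[0,0,0],0.75],[[0,0,-40],[0,0,0],0.75],[[0,0,-20],[0,0,0],0.75],[[0,0,0],[0,0,0],0.75]]';python3 -c "
from h import *
n=pix2w(load('w1'),(319,178),.022)[0];print(n)
go(n[0],n[1],.2,np.radians(28))"
```

```text
t: 39.88
tool_pos: [0.5887, 0.2978, 0.2132]
tool_rot: [2.269, 2.165, 0.019]
contact_force: [1.2, 1.1, 0.5]
opening: 0.0643
grip_force: 0.0
[ 0.38932078 -0.29850195  0.022     ]
t 39.88 shift mm [-605.  -171.5    8. ] turn [ 0.0084 -0.011   1.0353]
```

```bash
python3 -m pendant '[[[-37.8,-10.7,0],[0,0,0],0.75],[[-37.8,-10.7,0],[0,0,0],0.75],[[-37.8,-10.7,0],[0,0,0],0.75],[[-37.8,-10.7,0],[0,0,0],0.75],[[-37.8,-10.7,0],[0,0,0],0.75],[[-37.8,-10.7,0],[0,0,0],0.75],[[-37.8,-10.7,0],[0,0,0],0.75],[[-37.8,-10.7,0],[0,0,0],0.75],[[-37.8,-10.7,0],[0,0,0],0.75],[[-37.8,-10.7,0],[0,0,0],0.75],[[-37.8,-10.7,0],[0,0,0],0.75],[[-37.8,-10.7,0],[0,0,0],0.75]]'>/dev/null; python3 -m pendant '[[[-37.8,-10.7,0],[0,0,0],0.75],[[-37.8,-10.7,0],[0,0,0],0.75],[[-37.8,-10.7,0],[0,0,0],0.75],[[-37.8,-10.7,0],[0,0,0],0.75],[[0,0,30],[0,0,0],0.75],[[0,0,30],[0,0,0],0.75],[[0,0,0],[0,0,0],0.75],[[0,0,0],[0,0,0],0.75],[[0,0,0],[0,0,0],0.75],[[0,0,0],[0,0,0],0.75],[[0,0,0],[0,0,0],0.75],[[0,0,0],[0,0,0],0.75]]'
python3 - <<'E'
from h import *
m=shot('wrist','w15');im=cv2.imread('pics/w15_raw.png');hsv=cv2.cvtColor(im,cv2.COLOR_BGR2HSV)
u=w2pix(m,[.3893,-.2985,.022])[0];print(u)
x,y=map(int,u);w=45
s=hsv[y-w:y+w,x-w:x+w];ma=((s[...,1]<45)&(s[...,2]>95)).astype(np.uint8)
n,l,st,ce=cv2.connectedComponentsWithStats(ma)
for k in np.argsort(-st[1:,4])[:3]+1: print(st[k],ce[k]+[x-w,y-w],pix2w(m,ce[k]+[x-w,y-w],.022).round(4))
for r in s[::5]: print(' '.join(f"{a[2]:3d}" for a in r[::5]),'|',' '.join(f"{a[1]:3d}" for a in r[::5]))
go(.3893,-.2985,.005,np.radians(87.3))
E
```

```text
t: 41.88
tool_pos: [0.3868, -0.3001, 0.1465]
tool_rot: [2.27, 2.168, -0.0]
contact_force: [-0.2, -0.8, 0.2]
opening: 0.064
grip_force: 0.0
[316.73088235 187.72205609]
[ 26  23  38  40 996] [315.04317269 185.21586345] [[ 0.3878 -0.2959  0.022 ]]
219 218 226 228 219 224 182 162 169 168 227 223 227 224 223 221 221 227 |  61  61  56  57  63  59  63  68  66  62  57  61  56  60  59  65  61  55
215 215 226 229 226 226 173 171 174 172 165 224 224 223 226 207 221 228 |  65  64  60  57  59  59  65  66  63  62  65  60  58  61  60  68  60  55
215 219 224 227 227 168 174 171 166 172 165 167 231 229 220 216 223 219 |  63  63  58  57  58  65  64  61  61  64  62  66  53  57  65  67  58  65
217 220 225 228 228 165 166 165 168 176 170 165 227 221 221 220 221 217 |  63  60  61  54  57  63  65  65  62  64  66  65  57  60  65  64  59  66
220 222 229 228 226 164 165 165 169 175 171 169 221 221 218 221 224 223 |  64  60  56  53  60  64  65  63  62  64  64  65  60  61  67  61  58  62
217 224 230 228 224 174 163 148  92  90 106 170 225 219 215 216 218 215 |  66  58  54  56  61  62  63  55   3   6  24  65  56
[... 1137 characters left out ...]
 59  57  63  60  56  58  55  54  61  57  56  60  64
225 221 214 218 224 223 227 223 231 219 224 232 231 224 225 220 220 216 |  59  60  64  63  58  61  55  62  53  59  61  54  55  59  59  60  61  64
225 219 222 215 223 220 227 224 229 229 229 231 233 225 219 219 222 223 |  59  61  62  65  59  60  58  59  56  53  59  54  50  61  61  61  61  61
220 226 219 222 223 230 225 230 228 228 226 231 230 223 217 219 220 229 |  59  56  64  61  59  58  61  54  56  57  62  55  53  61  63  62  64  56
226 221 225 224 227 223 224 230 232 228 224 229 223 219 220 217 221 224 |  56  59  61  59  56  59  60  54  54  58  60  58  59  61  63  65  61  58
t 41.93 shift mm [  1.8   2.4 141.2] turn [0.0017 0.0017 0.001 ]
```

Run:
```python
from h import *
im=cv2.imread('pics/w15_raw.png');hsv=cv2.cvtColor(im,cv2.COLOR_BGR2HSV);m=load('w15')
ma=((hsv[...,1]<25)&(hsv[...,2]>165)).astype(np.uint8);ma[:150]=0;ma[225:]=0;ma[:,:280]=0;ma[:,355:]=0
cs,_=cv2.findContours(ma,cv2.RETR_EXTERNAL,cv2.CHAIN_APPROX_NONE);c=max(cs,key=len)
print(cv2.minEnclosingCircle(c),cv2.fitEllipse(c))
p=pix2w(m,cv2.minEnclosingCircle(c)[0],.022)[0];print(p)
go(p[0],p[1],.01,np.radians(87.3))
```

```text
((315.07708740234375, 186.10353088378906), 18.3416748046875) ((315.200927734375, 186.65325927734375), (33.24626159667969, 34.707515716552734), 93.98342895507812)
[ 0.38775451 -0.29678887  0.022     ]
t 41.93 shift mm [  3.5   0.8 136.2] turn [0.0017 0.0017 0.001 ]
```

```bash
python3 -m pendant '[[[3.4,0.8,36],[0,0,0],0.75],[[0,0,36],[0,0,0],0.75],[[0,0,36],[0,0,0],0.75],[[0,0,24],[0,0,0],0.75],[[0,0,0],[0,0,0],0.75],[[0,0,0],[0,0,0],0.75],[[0,0,0],[0,0,0],0.75],[[0,0,0],[0,0,0],0.75],[[0,0,0],[0,0,0],0.75],[[0,0,0],[0,0,0],0.75]]';python3 -c "
from h import *
go(.3878,-.2969,.008,np.radians(87.3))"
```

```text
t: 42.77
tool_pos: [0.3879, -0.2974, 0.0147]
tool_rot: [2.27, 2.167, 0.0]
contact_force: [0.7, 0.2, -0.0]
opening: 0.064
grip_force: 0.0
t 42.77 shift mm [ 0.5 -0.1  6.7] turn [0.0025 0.0024 0.0004]
```

```bash
python3 -m pendant '[[[0.4,0,6],[0,0,0],0.75],[[0,0,0],[0,0,0],0.75],[[0,0,0],[0,0,0],0.75],[[0,0,0],[0,0,0],0],[[0,0,0],[0,0,0],0],[[0,0,0],[0,0,0],0],[[0,0,0],[0,0,0],0],[[0,0,0],[0,0,0],0],[[0,0,0],[0,0,0],0]]' 50;python3 -m pendant '[[[0,0,-10],[0,0,0],0],[[0,0,-40],[0,0,0],0],[[0,0,-40],[0,0,0],0],[[0,0,-40],[0,0,0],0],[[0,0,-40],[0,0,0],0],[[0,0,-40],[0,0,0],0],[[0,0,0],[0,0,0],0],[[0,0,0],[0,0,0],0]]'; python3 -c "
from h import *
go(.5853,.2967,.2,np.radians(87.3))"
```

```text
t: 43.52
tool_pos: [0.3872, -0.2963, 0.0072]
tool_rot: [2.272, 2.168, 0.0]
contact_force: [-0.1, 0.5, 3.4]
opening: 0.0334
grip_force: 50.1
t: 44.18
tool_pos: [0.3879, -0.297, 0.2205]
tool_rot: [2.268, 2.164, -0.0]
contact_force: [0.1, 0.2, -1.7]
opening: 0.0332
grip_force: 50.3
t 44.18 shift mm [602.4 169.4  18.6] turn [0.0047 0.0046 0.0004]
```

```bash
python3 -m pendant '[[[37.7,10.6,0],[0,0,0],0],[[37.7,10.6,0],[0,0,0],0],[[37.7,10.6,0],[0,0,0],0],[[37.7,10.6,0],[0,0,0],0],[[37.7,10.6,0],[0,0,0],0],[[37.7,10.6,0],[0,0,0],0],[[37.7,10.6,0],[0,0,0],0],[[37.7,10.6,0],[0,0,0],0],[[37.7,10.6,0],[0,0,0],0],[[37.7,10.6,0],[0,0,0],0],[[37.7,10.6,0],[0,0,0],0],[[37.7,10.6,0],[0,0,0],0]]'>/dev/null; python3 -m pendant '[[[37.7,10.6,0],[0,0,0],0],[[37.7,10.6,0],[0,0,0],0],[[37.7,10.6,0],[0,0,0],0],[[37.7,10.6,0],[0,0,0],0],[[0,0,30],[0,0,0],0],[[0,0,30],[0,0,0],0],[[0,0,0],[0,0,0],0],[[0,0,0],[0,0,0],0],[[0,0,0],[0,0,0],0],[[0,0,0],[0,0,0],0],[[0,0,0],[0,0,0],0],[[0,0,0],[0,0,0],0]]';python3 -c "
from h import *
go(.5853,.2972,.135,np.radians(87.3))"
```

```text
t: 46.18
tool_pos: [0.5854, 0.2986, 0.159]
tool_rot: [2.272, 2.167, 0.005]
contact_force: [0.3, 0.1, -1.1]
opening: 0.0336
grip_force: 50.3
t 46.18 shift mm [-1.5 -0.1 24. ] turn [ 0.003  -0.0013 -0.0002]
```

```bash
python3 -m pendant '[[[-1.3,0,20],[0,0,0],0],[[0,0,4],[0,0,0],0],[[0,0,0],[0,0,0],0],[[0,0,0],[0,0,0],0],[[0,0,0],[0,0,0],0],[[0,0,0],[0,0,0],0],[[0,0,0],[0,0,0],0],[[0,0,0],[0,0,0],0]]';python3 - <<'E'
from h import *
go(.5853,.2972,.13,np.radians(87.3))
p=get_obs()['tool_pos'];m=shot('wrist','w16');im=cv2.imread('pics/w16_raw.png');hsv=cv2.cvtColor(im,cv2.COLOR_BGR2HSV)
zt=p[2]-.0072+.022;u=w2pix(m,[p[0],p[1],zt])[0];print(u,p)
x,y=map(int,u);w=50
ma=((hsv[...,1]<25)&(hsv[...,2]>165)).astype(np.uint8);k=np.zeros_like(ma);k[y-w:y+w,x-w:x+w]=1;ma*=k
cs,_=cv2.findContours(ma,cv2.RETR_EXTERNAL,cv2.CHAIN_APPROX_NONE)
for c in sorted(cs,key=len)[-2:]: print(len(c),cv2.boundingRect(c),cv2.minEnclosingCircle(c),pix2w(m,cv2.minEnclosingCircle(c)[0],zt).round(4))
for r in range(y-w,y+w,5): print(' '.join(f"{a:3d}" for a in hsv[r,x-w:x+w:5,2]))
E
```

```text
t: 46.85
tool_pos: [0.5847, 0.2975, 0.1335]
tool_rot: [2.272, 2.169, 0.001]
contact_force: [-0.5, 0.3, -0.7]
opening: 0.0332
grip_force: 50.3
t 46.85 shift mm [-0.3  0.6  3.5] turn [ 0.0009 -0.0004  0.0004]
[315.13089424 259.89515541] [0.58468908 0.29752467 0.13345538]
143 (340, 209, 22, 23) ((352.8846130371094, 219.65383911132812), 13.392777442932129) [[0.604  0.3184 0.1483]]
230 (281, 232, 65, 63) ((315.0, 268.0384521484375), 37.51115036010742) [[0.5844 0.2929 0.1483]]
175 155 159 122 119 119 112 109 116 132 141 131  76 116 112 166 165 166 166 168
172 156 158 119 121 119 109 109 116 134 141 134  75 115 111 164 164 164 165 166
173 156 158 161 121 111 109 105  95  89  87  92  95 115 110 164 166 166 165 165
212 157 157 124 118  95  89  90  93  92  84  94  91  90 107 126 163 166 165 165
176 160 159 148 119  92  96  92  87  94  95 176  86  87  90  95 165 167 166 167
212  99  96  32  90  94 190 162 188 194 199 197 180 113  88  92  50  94  99 168
214  99  96  30  94 104 200 206 200 202 202 204 201 203 176 110  37  48  96 109
 69  98  87  37  98 199 207 214 210 204 206 204 207 205 204 180 
[... 275 characters left out ...]
 206 205 109  97  94  95  88  90 198 210 214 155  35  47 148
 33 125  27  33 204 210 205 195  96  96  93  92 101 207 212 214 151  26  51 162
 34  46  32  33 205 210 210 205 180 103 100 136 206 217 214 216  85  31  51  22
 32  41  31  33 165 210 207 213 204 203 209 210 212 220 224 218 104  29  50  37
 34  34  39  75 221 210 213 213 214 209 210 215 218 222 221 217 225  32  45  27
 35  37  42 207 221 214 116 193 217 218 216 217 221 143 121 217 234  34  47  29
 37  37  49 221 220 215 116 110 114 113 115 114 113 119 119 221 224  50  46  37
 33  34  53 218 221 224 114 111 113 114 119 112 113 118 120 225 218 133  48  39
 37  35  60 217 223 224 209 213 208 197 198 198 203 209 220 222 224 223  66  35
```

Run:
```python
from h import *
m=load('w16');im=cv2.imread('pics/w16_raw.png');g=cv2.cvtColor(im,cv2.COLOR_BGR2GRAY)
zt=.1335-.0072+.022
ma=(g<150).astype(np.uint8);n,l,st,ce=cv2.connectedComponentsWithStats(ma);k=l[262,313];print(st[k],ce[k])
cs,_=cv2.findContours((l==k).astype(np.uint8),cv2.RETR_EXTERNAL,cv2.CHAIN_APPROX_NONE);e=cv2.fitEllipse(cs[0]);print(e)
print(pix2w(m,e[0],zt).round(4))
ma=((g>180)).astype(np.uint8);
for r in (245,250,255,262): 
  row=np.where(ma[r,270:360])[0]+270;print(r,row.min(),row.max())
col=np.where(ma[215:300,313])[0]+215;print(col.min(),col.max())
```

```text
[300 250  29  26 579] [313.63039724 262.82901554]
((313.6394348144531, 262.8369445800781), (24.621692657470703, 28.021936416625977), 88.01337432861328)
[[0.5839 0.2959 0.1483]]
245 283 340
250 284 341
255 282 341
262 282 342
233 291
```

Run:
```python
from h import *
m=load('w14');im=cv2.imread('pics/w14_raw.png')
print(pix2w(m,(np.array((302,303))+.5)/3+np.array((215,130))-.5,.114))
go(.5853,.2975,.13,np.radians(87.3))
```

```text
[[0.58477499 0.29823901 0.114     ]]
t 46.9 shift mm [0.  0.7 3.3] turn [ 0.0006 -0.0003  0.0004]
```

```bash
python3 -m pendant '[[[1,1.1,4],[0,0,0],0],[[0,0,0],[0,0,0],0],[[0,0,0],[0,0,0],0],[[0,0,0],[0,0,0],0],[[0,0,0],[0,0,0],0],[[0,0,0],[0,0,0],0]]'; python3 -m pendant '[[[0,0,3],[0,0,0],0],[[0,0,3],[0,0,0],0],[[0,0,2],[0,0,0],0],[[0,0,2],[0,0,0],0],[[0,0,2],[0,0,0],0],[[0,0,0],[0,0,0],0],[[0,0,0],[0,0,0],0],[[0,0,0],[0,0,0],0]]'
```

```text
t: 47.4
tool_pos: [0.5856, 0.2983, 0.1288]
tool_rot: [2.273, 2.169, 0.0]
contact_force: [0.3, -0.4, -1.4]
opening: 0.0333
grip_force: 50.3
t: 48.07
tool_pos: [0.5856, 0.2983, 0.1169]
tool_rot: [2.273, 2.169, 0.0]
contact_force: [-0.2, -0.6, -1.7]
opening: 0.0335
grip_force: 50.3
```

```bash
python3 -m pendant '[[[0,0,3],[0,0,0],0],[[0,0,3],[0,0,0],0],[[0,0,2],[0,0,0],0],[[0,0,0],[0,0,0],0],[[0,0,0],[0,0,0],0],[[0,0,0],[0,0,0],0],[[0,0,0],[0,0,0],0]]'; python3 -m pendant '[[[0,0,3],[0,0,0],0],[[0,0,2.5],[0,0,0],0],[[0,0,0],[0,0,0],0],[[0,0,0],[0,0,0],0],[[0,0,0],[0,0,0],0],[[0,0,0],[0,0,0],0]]'
```

```text
t: 48.65
tool_pos: [0.5856, 0.2983, 0.1089]
tool_rot: [2.273, 2.169, 0.0]
contact_force: [-0.4, -1.5, -1.8]
opening: 0.0332
grip_force: 50.3
t: 49.15
tool_pos: [0.5856, 0.2983, 0.1034]
tool_rot: [2.273, 2.169, 0.0]
contact_force: [0.3, 0.3, -1.5]
opening: 0.0333
grip_force: 50.3
```

```bash
python3 -m pendant '[[[0,0,1.5],[0,0,0],0],[[0,0,0],[0,0,0],0],[[0,0,0],[0,0,0],0],[[0,0,0],[0,0,0],0],[[0,0,0],[0,0,0],0]]'|sed -n '2p;4p'; python3 -m pendant '[[[0,0,0.7],[0,0,0],0],[[0,0,0],[0,0,0],0],[[0,0,0],[0,0,0],0],[[0,0,0],[0,0,0],0]]'|sed -n '2p;4p'; python3 -m pendant '[[[0,0,0.7],[0,0,0],0],[[0,0,0],[0,0,0],0],[[0,0,0],[0,0,0],0],[[0,0,0],[0,0,0],0]]'|sed -n '2p;4p'
```

```text
tool_pos: [0.5856, 0.2984, 0.1019]
contact_force: [0.4, -0.2, -1.6]
tool_pos: [0.5857, 0.2984, 0.1013]
contact_force: [-0.4, 0.4, -0.2]
tool_pos: [0.5858, 0.2984, 0.1013]
contact_force: [-1.6, -1.6, 6.0]
```

```bash
python3 -m pendant '[[[0,0,-1],[0,0,0],0],[[0,0,0],[0,0,0],0.6],[[0,0,0],[0,0,0],0.6],[[0,0,0],[0,0,0],0.6],[[0,0,0],[0,0,0],0.6],[[0,0,0],[0,0,0],0.6],[[0,0,-10],[0,0,0],0.6],[[0,0,-30],[0,0,0],0.6],[[0,0,-40],[0,0,0],0.6],[[-10,0,-40],[0,0,0],0.6],[[-20,0,0],[0,0,0],0.6],[[0,0,0],[0,0,0],0.6]]'; python3 -m pendant '[[[0,0,0],[0,0,0],0.6],[[0,0,0],[0,0,0],0.6],[[0,0,0],[0,0,0],0.6],[[0,0,0],[0,0,0],0.6]]'
python3 - <<'E'
from h import *
m=shot('wrist','w17');im=cv2.imread('pics/w17_raw.png');hsv=cv2.cvtColor(im,cv2.COLOR_BGR2HSV)
def rects(ma,z,amin=300):
    n,l,st,ce=cv2.connectedComponentsWithStats(ma.astype(np.uint8))
    for k in np.argsort(-st[1:,4])[:6]+1:
        if st[k,4]<amin: continue
        cs,_=cv2.findContours((l==k).astype(np.uint8),cv2.RETR_EXTERNAL,cv2.CHAIN_APPROX_NONE)
        print(z,st[k],[np.round(q,1) for q in cv2.minAreaRect((pix2w(m,cs[0][:,0,:],z)[:,:2]*1000).astype(np.float32))])
print(w2pix(m,[[.5853,.2968,.116],[.588,.346,.08],[.583,.246,.08]]))
u,v=map(int,w2pix(m,[.5853,.2968,.116])[0])
for r in range(max(0,v-110),min(400,v+110),6): print(r,' '.join(f"{a:3d}" for a in hsv[r,u-60:u+64:6,2]))
E
```

```text
t: 51.23
tool_pos: [0.5865, 0.2671, 0.2276]
tool_rot: [2.271, 2.164, 0.012]
contact_force: [-0.1, -1.1, -0.7]
opening: 0.0513
grip_force: 0.0
t: 51.57
tool_pos: [0.5835, 0.2687, 0.2199]
tool_rot: [-2.271, -2.169, 0.003]
contact_force: [0.2, -0.4, -0.3]
opening: 0.0514
grip_force: 0.0
[[315.4193338  164.7617844 ]
 [315.78489211 107.39250923]
 [315.31749019 206.62193605]]
54 143 148 146 148 148 147 149 141 138 146 141 141 139 140 141 145 142 141 176 193 197
60 193 201 215 181 181 184 182 184 189 182 183 192 191 185 192 173 216 219 219 216 218
66 221 222 219 182 185 185 188 184 184 180 173 192 188 190 183 180 182 225 220 216 220
72 224 221 220 186  87  63  91  88  93  93  96  93  91  89 114  85  79 221 214 215 217
78 229 219 219 182 115  84 242 242 216 217 216 241 242 242 242 104 111 217 220 217 222
84 227 216 221 183 100  54 244 220 218 217 217 217 244 244 244  62  95 223 220 223 220
90 223 221 224 189 165 124 244 218 218 217 164 213 219 244 244 168 169 220 223 219 226
96 222 217 225 186 164 130 244 217 112 114 113 113 119 244 244 168 169 219 218 225 222
102 222 225 226 202 166 155 234
[... 1820 characters left out ...]
 221 222 224 225 222 226 227 227 222 226 224 224 232 233 230 227 229 230 231 230 232
234 123  98 219 222 217 216 227 229 224 225 230 226 226 229 238 232 232 232  88 128 149
240 102  33 216 223 220 223 233 227 225 227 223 223 225 231 228 230 235 229  27  77 103
246 100  34 212 218 216 225 232 232 230 226 220 224 226 231 231 233 235 232  32  36 100
252  29  34 167 218 220 223 231 233 224 223 223 224 221 227 228 231 236 233  30  28  99
258  37  34 113 220 222 221 224 228 224 221 223 226 194 230 227 229 232 228  29  35  34
264  34  35 119 112 164 223 220 230 227 225 223 221 175 227 230 234 230 221  29  32  25
270  33  35 200 194 183 105 161 223 227 228 226 223 167 227 232 235 230 229  32  33  27
```

The numeric check shows the nut centred on the strap with the stud in its bore, the strap straight from the white block to the packing, and the block against the stop. I'm handing the job in.

```bash
python3 -c "
from station import ctrl
print(ctrl.finish_job())"
```

```text
the job is handed in; nothing more can be done
None
```

The clamp is set up as asked and handed in at about 52 s of robot time: white block against the stop, thin block on thick as heel packing, strap over the stud bridging both, nut on last. The spare block, torch and drill chuck were not touched. I checked the finished setup only from pixel values, having used up my picture views.

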